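Load the closet lamp from behind the vase and the spray bottle

TASK

Stand the vase and the spray bottle aside on the wooden tray; once both are there, fetch the two short round modules from behind them and load them end to end, upright as they stand, into the flared metal tube: the plain battery module first, down to the bottom, then the LED light on top of it, button up. When both are in, put the vase back centred on the round black rubber coaster and the spray bottle back centred on the square one, both standing; never tip either of them over, and leave the orange funnel where it stands.

Things in the scene. Friction and masses are not known exactly. Their poses are not given: they have to be found in the camera images.
- vase: White ceramic vase, 130 mm tall, 52 mm wide at the foot, belly 66 mm wide at 45 mm height, shoulder running in to a straight upright neck 36 mm wide from 92 mm height to the top at 130 mm. About 0.3 kg. Starts on the round coaster, upright; two small modules stand behind it and the bottle. Origin: centre of its underside, z up.
- bottle: Empty green glass spray bottle, 150 mm tall, 0.22 kg: body 56 mm wide up to 85 mm height, black collar 30 mm wide at 108 to 122 mm, black spray head at 122 to 150 mm, 22 mm thick along y, from 30 mm in front of (-x; 10 mm white nozzle beyond) to 18 mm behind the bottle's axis. Starts upright on the square coaster, yaw varies. Origin: centre of its underside, z up, nozzle to its own -x.
- battery: Battery module: plain grey cylinder 44 mm in diameter and 42 mm tall with a small brass dot in the middle of its top. About 0.12 kg. Stands on the shelf behind (farther from the robot than) the vase or the bottle. Origin: centre of its underside, z up.
- light: LED light module: aluminium cylinder 44 mm in diameter and 40 mm tall, with a white lens disc on its top and a black button in the middle, 18 mm wide, standing 4 mm higher. The button is fixed to it and need not be pressed. About 0.09 kg. Stands behind the vase or the bottle, the other one of the two. Origin: centre of its underside, z up.
- vase_coaster: Round black rubber coaster, 84 mm in diameter, 4 mm thick, fixed; the vase's place. Origin: centre of its underside.
- bottle_coaster: Square black rubber coaster, 84 mm by 84 mm, 4 mm thick, fixed; the spray bottle's place. Origin: centre of its underside.
- tray: Wooden side tray, fixed, 250 mm along its x by 170 mm along its y, floor 5 mm thick, rim 5 mm thick and 12 mm high overall; empty at the start, with room for vase and bottle next to one another along its x. Stands left or right of the coasters. Origin: centre of its underside.
- tube: Upright aluminium tube, fixed, open at the top, foot 90 mm wide. Bore 48 mm wide, its floor at 6 mm height; from 62 mm the mouth flares to 72 mm inside (80 outside) at the rim at 74 mm. The battery falls to the floor when let go in the mouth; the light then rests on it and stands out of the rim. The tray is on the other side of the coasters. Origin: centre of its underside, z up the tube.
- funnel: Orange plastic funnel standing mouth down, 84 mm wide, 100 mm tall, at the back of the shelf; not to be moved. Origin: centre of its underside.
There are look-alikes about, which are no part of the job. Leave any purple look-alike of the vase alone.

How it is judged:
On the way, in this order (a step that is already met when the one before it is completed fails the run):
1. vase and spray bottle both stand released on the tray (x of vase in the frame of tray between -0.12 and 0.12 m and y of vase in the frame of tray between -0.08 and 0.08 m and z of vase in the frame of tray between 0.001 and 0.009 m and angle between each of vase, bottle's own z axis and vertical below 0.12 rad and contact force between the fingers and vase below 0.1 N and linear speed of each of vase, bottle below 0.03 m/s and x of bottle in the frame of tray between -0.12 and 0.12 m and y of bottle in the frame of tray between -0.08 and 0.08 m and z of bottle in the frame of tray between 0.001 and 0.009 m and contact force between the fingers and bottle below 0.1 N), for 0.2 s.
2. the battery module stands released on the floor of the tube, vase and bottle still on the tray (all of step 1 and horizontal distance between battery and tube below 0.006 m and angle between battery's own z axis and vertical below 0.15 rad and z of battery in the frame of tube between 0.002 and 0.01 m and contact force between the fingers and battery below 0.1 N and linear speed of battery below 0.03 m/s), for 0.2 s.
3. the light stands released on the battery in the tube, button up, vase and bottle still on the tray (all of step 2 and horizontal distance between light and tube below 0.006 m and angle between light's own z axis and vertical below 0.15 rad and z of light in the frame of tube between 0.044 and 0.052 m and contact force between the fingers and light below 0.1 N and linear speed of light below 0.03 m/s), for 0.2 s.
At the end, for the whole second after the job is handed in: Battery upright on the tube floor, light upright on it (6 mm off axis, 4 mm in height, 0.15 rad); vase on the round and bottle on the square coaster, within 15 mm of centre and 0.1 rad of upright; all released and at rest; funnel within 30 mm of its start (horizontal distance between each of battery, light and tube below 0.006 m and angle between each of battery, light's own z axis and vertical below 0.15 rad and z of battery in the frame of tube between 0.002 and 0.01 m and contact force between the fingers and battery below 0.1 N and linear speed of each of battery, light, vase, bottle below 0.03 m/s and z of light in the frame of tube between 0.044 and 0.052 m and contact force between the fingers and light below 0.1 N and horizontal distance between vase and vase_coaster below 0.015 m and angle between each of vase, bottle's own z axis and vertical below 0.1 rad and z of vase in the frame of vase_coaster between 0.001 and 0.007 m and contact force between the fingers and vase below 0.1 N and angular speed of each of vase, bottle below 0.2 rad/s and horizontal distance between bottle and bottle_coaster below 0.015 m and z of bottle in the frame of bottle_coaster between 0.001 and 0.007 m and contact force between the fingers and bottle below 0.1 N and distance of funnel from where it was at the start of the episode below 0.03 m); the robot touches nothing.
It fails at once if the vase is tipped over (more than 0.6 rad) (angle between vase's own z axis and vertical above 0.6 rad).
It fails at once if the spray bottle is tipped over (more than 0.6 rad) (angle between bottle's own z axis and vertical above 0.6 rad).
It fails at once if the funnel is displaced by more than 30 mm (distance of funnel from where it was at the start of the episode above 0.03 m).
It also fails if it takes over 144 s, if anything falls off the work surface, if the arm or the gripper's body presses on something with over 40 N, if the wrist force passes 120 N, or if a joint passes its speed limit or range.

ROBOT

A 7-joint arm with a two-finger parallel gripper is mounted at the origin on the work surface. World frame = base frame: x ahead of the robot, y to its left, z up, the work surface at z = 0. Lengths are in m, angles in rad, forces in N, time in s.
With the tool pointing down it reaches from about 0.35 to 0.9 m from the base axis. Payload 8.1 kg.
Tool frame: the origin (TCP) lies at the very end of the fingers, on their centre line; the grasp point (between the pads) lies 19 mm behind it (arm.grip_depth is the distance from the TCP to the grasp point, in m); x points along the fingers, z is the direction in which the jaws open and shut, and the axes are right-handed (so a half turn about x gives the same grasp; the last joint's range is limited). The gripper opens to 92 mm and grips with 3 to 60 N. Pads are 19 mm wide; open, the fingers measure 130 mm over their backs; the gripper's body (75 mm by 190 mm) begins 47 mm behind the grasp point.
Start: joints at [-1.232, 0.434, 0.025, 1.573, -0.012, 1.134, -0.075], TCP at [0.267, 0.565, 0.227] pointing down, gripper open.
Joint ranges: [-2.62, 2.62], [-0.44, 2.09], [-1.27, 1.32], [0.08, 2.57], [-1.32, 4.46], [0.12, 2], [-2.74, 2.74]. Speed limits (rad/s): [2.22, 2.22, 3.01, 3.01, 3.14, 3.14, 3.14].

INTERFACE

Orientations are given as a rotation vector (axis times angle).
In Python, from cell import status, cams, arm gives the robot as it stands. The module is installed in compiled form; this text tells all that it offers.
- The arm moves only by the tool step_arm, never from a script. Its argument "rows" is a list of rows, each a list of 7 numbers: the gripper command: -1 is fully open, 1 is shut, values between are in proportion, then the shift along the tool's x, y, z as a fraction of full scale, then the turn, a rotation vector about the tool's x, y, z as a fraction of full scale. In form: [[grip, x, y, z, rx, ry, rz], ...]. A call has 1 to 12 rows; each row is the pose to reach, as a shift and turn from the pose commanded when the call began, along the tool's axes at that moment; what a row does not reach only later rows make up. Full scale, the value 1, is 80 cm for a shift and 60 degrees for a turn. A row lasts 1/12 s, in which the tool goes at most 41.7 mm and 7.16 degrees, less where a joint would pass 70% of its speed; a pose out of reach is approached as far as the arm can. A call with a number of a shift or a turn outside -1 to 1 is refused whole. A call with a gripper value outside its range is refused whole. The fingers move at their own pace and stop on an object; "newtons" is the grip in N (left out, the last holds). Time passes only in rows, so rows that repeat a pose let the fingers close. It gives the time, the measured TCP pose, the force and the opening at its end, in the units of the state.
- status.observe(): the state, without advancing time (a new reading comes with each control period).
- cams.get_image(name): name is "scene" or "top"; returns a dict with "pixels" (480x640x3 uint8, red, green, blue), "range_z" (480x640 float32, m along the optical axis (not along the pixel's ray), 0 where there is no reading), "camera_matrix" (3x3 intrinsics, pixels), "eye" and "attitude" of the camera in the world. Camera axes: x right, y down, z forward; pixel columns grow to the right and rows downward; lengths in m; the calibration is good to about 2 mm. A picture is of the moment at which its call begins.
- arm.sign_off(): hands the job in, once; it reports no verdict.
The state is a dict: "clock": time; "joints": joint angles; "dq": joint speeds; "joint_efforts": joint torques, N m; "position": TCP position; "ee_rot": TCP orientation; "force": force on the tool from outside, world axes, zero at the start; "ft_torque": the same for the moment, N m; "width": opening from 0.0 (shut) to 1.0 (fully open).
Only numpy, scipy, OpenCV 4.12 (cv2) and the standard library are available. Lean on these libraries where they do the work, as an engineer would, in place of code of your own. Each camera call takes 0.05 s, during which the arm holds its last target.

## Working session

There is one attempt and no reset: what is moved stays moved. The work goes in short steps, Python scripts to look and compute and a tool call to move; the robot and the scene stay as the last step left them, time stands still between calls to the robot, and variables do not carry over. Pictures are saved under pics/ and viewed, and the job is handed in when it is done.

Besides the shell and the picture viewer there is one more tool, called as name(argument=value, ...) on one line, values as JSON. step_arm: Moves the arm, as the interface text tells. Its arguments: {"type":"object","properties":{"rows":{"type":"array","items":{"type":"array","items":{"type":"number"}}},"newtons":{"type":"number"}},"required":["rows"]}

```bash
mkdir -p pics; cat > h.py <<'E'
import numpy as np, cv2
from cell import status, cams, arm
from scipy.spatial.transform import Rotation as R
def snap(n):
    d=cams.get_image(n); np.savez('last_%s.npz'%n,**{k:np.array(v) for k,v in d.items()}); return d
def load(n): return dict(np.load('last_%s.npz'%n))
def att(d):
    a=np.array(d['attitude']); 
    return a if a.shape==(3,3) else R.from_rotvec(a).as_matrix() if a.size==3 else None
def cloud(d):
    K=np.array(d['camera_matrix']);z=d['range_z'];v,u=np.mgrid[:z.shape[0],:z.shape[1]]
    P=np.stack([(u-K[0,2])/K[0,0]*z,(v-K[1,2])/K[1,1]*z,z],-1)
    W=P@att(d).T+np.array(d['eye']); W[z==0]=np.nan; return W
E
python3 - <<'E'
from h import *
s=status.observe(); print({k:np.round(v,3) for k,v in s.items()}, arm.grip_depth)
for n in ['scene','top']:
    d=snap(n); cv2.imwrite('pics/%s0.png'%n,d['pixels'][:,:,::-1]); print(n,d['eye'],d['attitude'],d['camera_matrix'])
E
```

```text
{'clock': np.float64(0.0), 'joints': array([-1.232,  0.435,  0.025,  1.574, -0.012,  1.134, -0.075]), 'dq': array([-0.   ,  0.002,  0.   , -0.001, -0.   , -0.001, -0.001]), 'joint_efforts': array([ 0.0000e+00, -6.6785e+01,  9.8500e-01, -3.1447e+01, -6.1000e-02,
        4.2000e-02,  0.0000e+00]), 'position': array([0.267, 0.565, 0.226]), 'ee_rot': array([-0.879,  1.388,  0.877]), 'force': array([-0.352, -0.358, -0.46 ]), 'ft_torque': array([-0.042, -0.024, -0.017]), 'width': np.float64(0.998)} 0.0188
scene [ 1.28826038 -0.43225157  0.6627839 ] [-1.96731131 -1.10585954  0.58168346] [[478.68007012   0.         317.8527885 ]
 [  0.         478.68007012 237.98892298]
 [  0.           0.           1.        ]]
top [0.4129571  0.00812027 0.88400626] [-2.13688497  2.1958967  -0.11728094] [[438.24658146   0.         315.63823264]
 [  0.         438.24658146 235.85276668]
 [  0.           0.           1.        ]]
```

View pics/scene0.png

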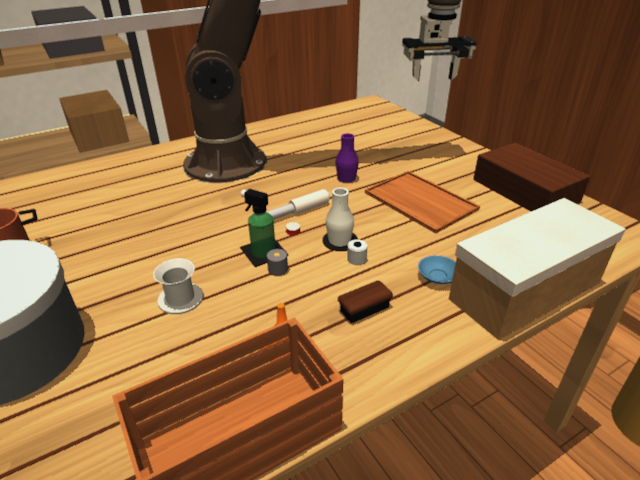

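View pics/top0.png

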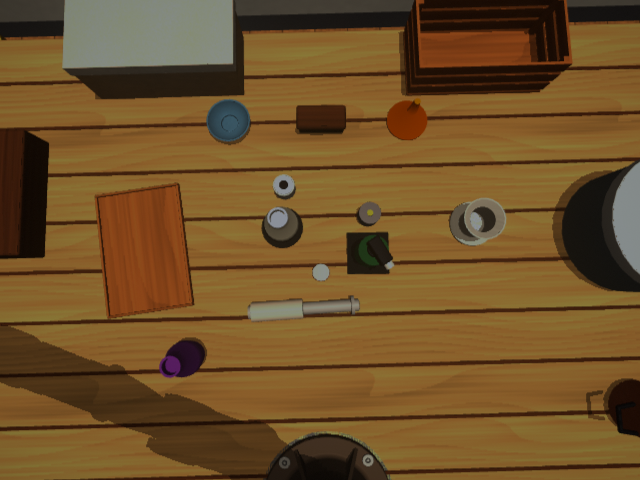

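The top view has two vase-like things: the white vase at (282,225) and the purple look-alike at (183,358). The bottle is at (370,250) on the square mat. For the modules, the battery with the brass dot is at (369,213) and the light with the black button at (284,186). The white disc at (321,272) and the torch at (303,309) are distractors. The tube is at (478,222), the tray at (145,250) and the funnel at (407,120). Next I'll check close crops and measure.

```bash
python3 - <<'E'
from h import *
d=load('top'); im=d['pixels'][:,:,::-1]
c=cv2.resize(im[165:295,240:520],None,fx=2.85,fy=2.85,interpolation=cv2.INTER_CUBIC); cv2.imwrite('pics/crop0.png',c)
e=load('scene');c=cv2.resize(e['pixels'][170:320,150:400,::-1],None,fx=3,fy=3,interpolation=cv2.INTER_CUBIC); cv2.imwrite('pics/crop1.png',c)
for n,D in(('top',d),('scene',e)):
    W=cloud(D); print(n,[ (p,np.round(W[p[1],p[0]],4)) for p in ([(284,186),(369,213),(277,216),(380,247),(350,236),(120,290),(320,420)] if n=='top' else [(357,243),(277,256),(340,192),(420,200),(500,380-200)])])
# fits from merged cloud
P=np.concatenate([cloud(d).reshape(-1,3),cloud(e).reshape(-1,3)]); 
src=np.r_[np.zeros(640*480),np.ones(640*480)]
C=np.concatenate([d['pixels'].reshape(-1,3),e['pixels'].reshape(-1,3)])
np.savez('m.npz',P=P,src=src,C=C)
from scipy.optimize import least_squares
def fit(name,cx,cy,r,z0,z1,rad=None):
    for s in (0,1,None):
        m=(np.hypot(P[:,0]-cx,P[:,1]-cy)<r)&(P[:,2]>z0)&(P[:,2]<z1)
        if s is not None:m&=src==s
        Q=P[m]
        if len(Q)<6: print(name,s,len(Q));continue
        f=least_squares(lambda p:np.hypot(Q[:,0]-p[0],Q[:,1]-p[1])-(rad or p[2]),[cx,cy,rad or .02],loss='soft_l1',f_scale=.002)
        print(name,s,len(Q),np.round(f.x,4),'mean',np.round(Q.mean(0),4),'res',round(float(np.median(abs(f.fun))),4))
W=cloud(d)
l=W[186,284];b=W[213,369];v=W[240,277]
fit('light top',l[0],l[1],.03,.03,.06); fit('light side',l[0],l[1],.03,.006,.036,.022)
fit('bat top',b[0],b[1],.03,.039,.05);fit('bat side',b[0],b[1],.03,.006,.036,.022)
E
```

```text
top [((284, 186), array([0.6028, 0.0652, 0.0448])), ((369, 213), array([ 0.5454, -0.0986,  0.0424])), ((277, 216), array([0.5332, 0.074 , 0.1146])), ((380, 247), array([ 0.4699, -0.1004,  0.155 ])), ((350, 236), array([ 0.5053, -0.063 ,  0.0069])), ((120, 290), array([0.4099, 0.399 , 0.0039])), ((320, 420), array([0.1499, 0.0074, 0.0042]))]
scene [((357, 243), array([0.6063, 0.0682, 0.043 ])), ((277, 256), array([ 0.5529, -0.1004,  0.041 ])), ((340, 192), array([0.5158, 0.0815, 0.1225])), ((420, 200), array([0.4964, 0.3472, 0.0064])), ((500, 180), array([0.5691, 0.5568, 0.0384]))]
light top 0 392 [0.6065 0.0669 0.0155] mean [0.6061 0.0667 0.0411] res 0.0039
light top 1 248 [0.6092 0.0656 0.0165] mean [0.6115 0.0637 0.0397] res 0.0033
light top None 640 [0.6078 0.0662 0.0161] mean [0.6082 0.0656 0.0406] res 0.0039
light side 0 65 [0.6079 0.0672 0.022 ] mean [0.5909 0.0625 0.021 ] res 0.0002
light side 1 218 [0.6059 0.0679 0.022 ] mean [0.6202 0.0579 0.0209] res 0.0008
light side None 283 [0.6064 0.068  0.022 ] mean [0.6135 0.059  0.0209] res 0.001
bat top 0 388 [ 0.5468 -0.0995  0.0152] mean [ 0.5468 -0.0994  0.0426] res 0.004
bat top 1 216 [ 0.5481 -0.0999  0.0159] mean [ 0.5486 -0.1001  0.0419] res 0.0041
bat top None 604 [ 0.5473 -0.0996  0.0154] mean [ 0.5475 -0.0997  0.0424] res 0.004
bat side 0 55 [ 0.5478 -0.1     0.022 ] mean [ 0.5337 -0.0884  0.0209] res 0.0002
bat side 1 219 [ 0.5459 -0.0989  0.022 ] mean [ 0.5619 -0.1062  0.0211] res 0.0008
bat side None 274 [ 0.5463 -0.0993  0.022 ] mean [ 0.5562 -0.1026  0.021 ] res 0.001
```

View pics/crop0.png

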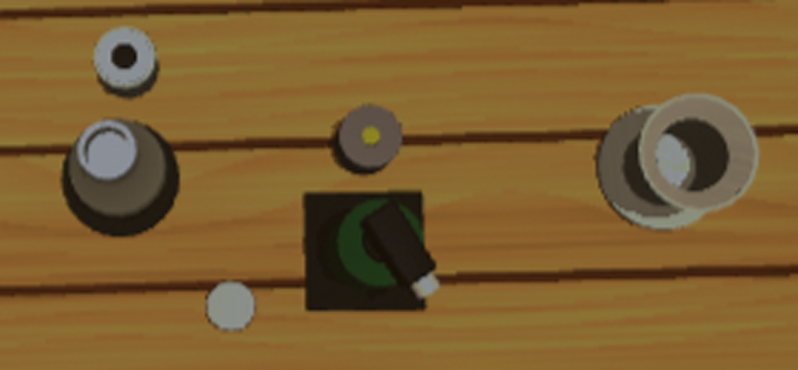

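View pics/crop1.png

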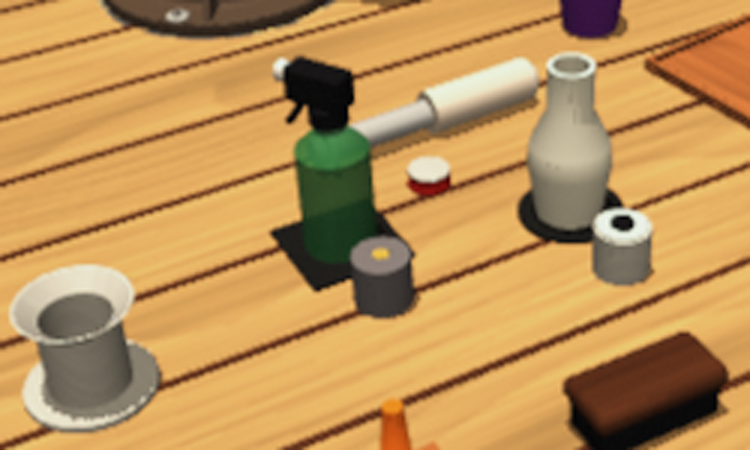

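The crops confirm the choices: the light with its black button is behind the white vase, the battery with its brass dot is behind the bottle, and the tube is free on the right. Next I'll fit the vase, bottle, coasters, tube and tray.

```bash
cat >> h.py <<'E'
from scipy.optimize import least_squares
def merged(fresh=False):
    g=snap if fresh else load
    d,e=g('top'),g('scene')
    P=np.concatenate([cloud(d).reshape(-1,3),cloud(e).reshape(-1,3)]); src=np.r_[np.zeros(640*480),np.ones(640*480)]
    C=np.concatenate([d['pixels'].reshape(-1,3),e['pixels'].reshape(-1,3)]).astype(int)
    return P,src,C
def fit(P,src,name,cx,cy,r,z0,z1,rad=None,mask=True):
    for s in (0,1,None):
        m=(np.hypot(P[:,0]-cx,P[:,1]-cy)<r)&(P[:,2]>z0)&(P[:,2]<z1)&mask
        if s is not None:m&=src==s
        Q=P[m]
        if len(Q)<6: print(name,s,len(Q));continue
        f=least_squares(lambda p:np.hypot(Q[:,0]-p[0],Q[:,1]-p[1])-(rad or p[2]),[cx,cy,rad or .02],loss='soft_l1',f_scale=.002)
        print(name,s,len(Q),np.round(f.x,4),'res',round(float(np.median(abs(f.fun))),4),'zmean',round(Q[:,2].mean(),4))
def pix2plane(d,u,v,z):
    K=d['camera_matrix'];r=att(d)@np.array([(u-K[0,2])/K[0,0],(v-K[1,2])/K[1,1],1]);return d['eye']+r*(z-d['eye'][2])/r[2]
E
python3 - <<'E'
from h import *
P,src,C=merged()
fit(P,src,'vase neck',.52,.07,.04,.105,.135,.018)
fit(P,src,'vase neck free',.52,.07,.04,.095,.125)
fit(P,src,'vase belly',.52,.07,.05,.042,.055,.033)
fit(P,src,'bottle body',.475,-.1,.045,.02,.08,.028)
fit(P,src,'bottle collar',.475,-.1,.03,.11,.12,.015)
m=(np.hypot(P[:,0]-.475,P[:,1]+.1)<.07)&(P[:,2]>.14)&(P[:,2]<.16)
Q=P[m&(src==0)][:,:2]; r=cv2.minAreaRect(Q.astype(np.float32)); print('head rect',len(Q),r,cv2.boxPoints(r)); 
fit(P,src,'tube outer',.52,-.31,.045,.02,.058)
fit(P,src,'tube rim',.52,-.31,.05,.070,.08,.038)
d=load('top'); im=d['pixels'].astype(int)
# coasters: dark pixels
W=cloud(d);dark=im.max(2)<45
for n,cx,cy in(('vc',.52,.07),('bc',.48,-.1)):
    m=dark&(np.hypot(W[...,0]-cx,W[...,1]-cy)<.08)&(W[...,2]<.012); Q=W[m]; print(n,len(Q),Q[:,:2].min(0),Q[:,:2].max(0)); r=cv2.minAreaRect(Q[:,:2].astype(np.float32));print(r)
for uv in [(98,195),(178,184),(192,304),(109,317)]: print('tray',np.round(pix2plane(d,*uv,.012),4))
c=cv2.resize(d['pixels'][170:330,80:210,::-1],None,fx=3.6,fy=3.6,interpolation=cv2.INTER_CUBIC); cv2.imwrite('pics/tray.png',c)
E
```

```text
vase neck 0 329 [0.5263 0.0681 0.018 ] res 0.0045 zmean 0.122
vase neck 1 283 [0.5283 0.0722 0.018 ] res 0.0015 zmean 0.1233
vase neck None 612 [0.5277 0.0715 0.018 ] res 0.0027 zmean 0.1226
vase neck free 0 239 [0.5252 0.0701 0.0124] res 0.0032 zmean 0.1147
vase neck free 1 209 [0.5291 0.0715 0.0163] res 0.0009 zmean 0.1109
vase neck free None 448 [0.5291 0.0695 0.0143] res 0.0025 zmean 0.1129
vase belly 0 28 [0.5293 0.0724 0.033 ] res 0.0003 zmean 0.0517
vase belly 1 130 [0.5268 0.0733 0.033 ] res 0.0007 zmean 0.0492
vase belly None 158 [0.5273 0.0734 0.033 ] res 0.0009 zmean 0.0496
bottle body 0 91 [ 0.4713 -0.0977  0.028 ] res 0.0001 zmean 0.0505
bottle body 1 556 [ 0.4694 -0.0969  0.028 ] res 0.0008 zmean 0.0502
bottle body None 647 [ 0.4696 -0.0972  0.028 ] res 0.0009 zmean 0.0503
bottle collar 0 6 [ 0.4711 -0.0977  0.015 ] res 0.0001 zmean 0.116
bottle collar 1 50 [ 0.4684 -0.0977  0.015 ] res 0.0011 zmean 0.1159
bottle collar None 56 [ 0.4685 -0.0978  0.015 ] res 0.0011 zmean 0.1159
head rect 454 ((0.461544930934906, -0.10283893346786499), (0.05789430812001228, 0.022322839125
[... 278 characters left out ...]
uter None 967 [ 0.5266 -0.3084  0.0258] res 0.001 zmean 0.0399
tube rim 0 488 [ 0.5252 -0.3086  0.038 ] res 0.0024 zmean 0.0732
tube rim 1 265 [ 0.5269 -0.3095  0.038 ] res 0.0018 zmean 0.0728
tube rim None 753 [ 0.5259 -0.309   0.038 ] res 0.0022 zmean 0.0731
vc 359 [0.48690923 0.0331448 ] [0.58606191 0.11430675]
((0.5294132828712463, 0.07113830745220184), (0.07983176410198212, 0.0860927551984787), 44.182899475097656)
bc 773 [ 0.42934952 -0.13832838] [ 0.55042054 -0.05501726]
((0.4899943470954895, -0.09726967662572861), (0.0823323205113411, 0.11980636417865753), 88.56230163574219)
tray [0.602  0.4438 0.012 ]
tray [0.6202 0.2822 0.012 ]
tray [0.3787 0.2531 0.012 ]
tray [0.3578 0.4159 0.012 ]
```

View pics/tray.png

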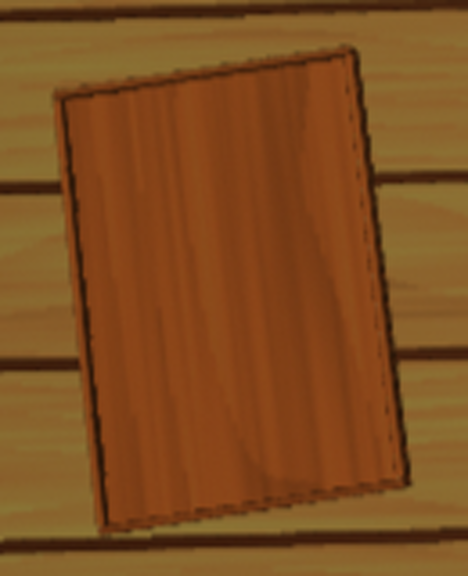

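```bash
cat >> h.py <<'E'
def Rdown(phi):
    x=np.array([0,0,-1.]);z=np.array([np.cos(phi),np.sin(phi),0]);return np.stack([x,np.cross(z,x),z],1)
def plan(target,phi_deg=None):
    s=status.observe();R0=R.from_rotvec(s['ee_rot']).as_matrix()
    sh=R0.T@(np.array(target)-s['position'])
    print('pos',np.round(s['position'],4),'jaw',round(np.degrees(np.arctan2(R0[1,2],R0[0,2])),1),'tilt',round(np.degrees(np.arccos(-R0[2,0])),2),'w',round(float(s['width']),3),'F',np.round(s['force'],1),'t',round(float(s['clock']),2),'j7',round(s['joints'][6],2))
    tr=np.zeros(3)
    if phi_deg is not None:
        c=[R.from_matrix(R0.T@Rdown(np.radians(phi_deg+k))).as_rotvec() for k in(0,180)]
        print('alt',[np.round(x/np.radians(60),4) for x in c]); tr=min(c,key=np.linalg.norm)
    print('row shift',np.round(sh/.8,4),'turn',np.round(tr/np.radians(60),4),'dist mm',np.round(np.linalg.norm(sh)*1e3,1),'rows',np.linalg.norm(sh)/.0417)
E
python3 - <<'E'
from h import *
d=load('top')
print('bc',pix2plane(d,240+363.5/2.85,165+251/2.85,.004),'vc', pix2plane(d,240+121/2.85,165+177/2.85,.004))
plan([.528,.0725,.20],90)
E
```

```text
bc [ 0.47011912 -0.09727574  0.004     ] vc [0.52741026 0.07277357 0.004     ]
pos [0.2671 0.5646 0.226 ] jaw 64.7 tilt 0.08 w 0.999 F [-0.3  0.8 -0.3] t 0.1 j7 -0.08
alt [array([-4.22e-01, -1.30e-03, -2.00e-04]), array([ 2.578e+00, -3.000e-04,  1.800e-03])]
row shift [ 0.0332 -0.5579 -0.4165] turn [-4.22e-01 -1.30e-03 -2.00e-04] dist mm 557.6 rows 13.37127642801111
```

step_arm(rows=[[-1,0.033,-0.558,-0.4165,-0.422,0,0],[-1,0.033,-0.558,-0.4165,-0.422,0,0],[-1,0.033,-0.558,-0.4165,-0.422,0,0],[-1,0.033,-0.558,-0.4165,-0.422,0,0],[-1,0.033,-0.558,-0.4165,-0.422,0,0],[-1,0.033,-0.558,-0.4165,-0.422,0,0],[-1,0.033,-0.558,-0.4165,-0.422,0,0],[-1,0.033,-0.558,-0.4165,-0.422,0,0],[-1,0.033,-0.558,-0.4165,-0.422,0,0],[-1,0.033,-0.558,-0.4165,-0.422,0,0],[-1,0.033,-0.558,-0.4165,-0.422,0,0],[-1,0.033,-0.558,-0.4165,-0.422,0,0]], newtons=20)

```text
clock: 1.1
position: [0.5016, 0.1218, 0.2029]
ee_rot: [-1.209, 1.209, 1.209]
force: [1.1, 0.2, -0.3]
width: 1.0
```

```bash
python3 -c "
from h import *
plan([.528,.0725,.17],90)"
```

```text
pos [0.5016 0.1218 0.2029] jaw 90.0 tilt 0.01 w 1.0 F [ 1.1  0.2 -0.3] t 1.1 j7 1.27
alt [array([ 0.0001,  0.    , -0.0001]), array([-2.9999e+00,  2.0000e-04,  0.0000e+00])]
row shift [ 0.0411 -0.0329 -0.0616] turn [ 0.0001  0.     -0.0001] dist mm 64.8 rows 1.554856817814641
```

step_arm(rows=[[-1,0.038,-0.02,-0.04,0,0,0],[-1,0.038,-0.02,-0.04,0,0,0],[-1,0.038,-0.02,-0.04,0,0,0],[-1,0.038,-0.02,-0.04,0,0,0]])

```text
clock: 1.43
position: [0.5168, 0.0922, 0.1723]
ee_rot: [-1.208, 1.21, 1.21]
force: [0.8, 0.6, 0.8]
width: 0.998
```

```bash
python3 -c "
from h import *
plan([.528,.0725,.10],90)"
```

```text
pos [0.5168 0.0922 0.1723] jaw 90.0 tilt 0.08 w 0.998 F [0.8 0.6 0.8] t 1.43 j7 1.35
alt [array([-0.0003,  0.0002, -0.0013]), array([ 2.9997e+00, -2.1000e-03, -3.0000e-04])]
row shift [ 0.0904 -0.0142 -0.0247] turn [-0.0003  0.0002 -0.0013] dist mm 75.8 rows 1.8179411423576175
```

step_arm(rows=[[-1,0,-0.014,-0.0247,0,0,0],[-1,0,-0.014,-0.0247,0,0,0],[-1,0.045,-0.014,-0.0247,0,0,0],[-1,0.09,-0.014,-0.0247,0,0,0],[-1,0.09,-0.014,-0.0247,0,0,0],[-1,0.09,-0.014,-0.0247,0,0,0]])

```text
clock: 1.93
position: [0.527, 0.0734, 0.1003]
ee_rot: [-1.209, 1.211, 1.213]
force: [0.4, 0.2, 0.1]
width: 1.0
```

```bash
python3 -c "
from h import *
plan([.528,.0725,.10],90)
d=snap('scene'); cv2.imwrite('pics/g1.png',cv2.resize(d['pixels'][130:290,220:440,::-1],None,fx=3,fy=3))"
```

```text
pos [0.527  0.0734 0.1003] jaw 90.1 tilt 0.2 w 1.0 F [0.4 0.2 0.1] t 1.93 j7 1.41
alt [array([ 0.002 , -0.0002, -0.0033]), array([-2.998e+00,  5.200e-03, -4.000e-04])]
row shift [ 0.0004 -0.0012 -0.0011] turn [ 0.002  -0.0002 -0.0033] dist mm 1.4 rows 0.033080318596790476
```

View pics/g1.png

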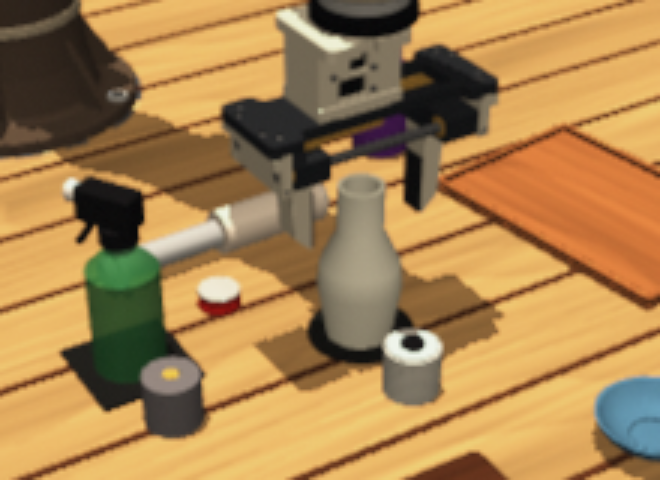

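The picture shows the fingers straddling the white vase's neck (about (360,200) in the crop). Closing now.

step_arm(rows=[[0,0,-0.001,-0.001,0,0,0],[0.2,0,-0.001,-0.001,0,0,0],[1,0,-0.001,-0.001,0,0,0],[1,0,-0.001,-0.001,0,0,0],[1,0,-0.001,-0.001,0,0,0],[1,0,-0.001,-0.001,0,0,0],[1,0,-0.001,-0.001,0,0,0],[1,0,-0.001,-0.001,0,0,0]], newtons=20)

```text
clock: 2.65
position: [0.5293, 0.0712, 0.1007]
ee_rot: [-1.209, 1.209, 1.209]
force: [0.6, -0.2, 0.5]
width: 0.471
```

step_arm(rows=[[1,-0.01,0,0,0,0,0],[1,-0.025,0,0,0,0,0],[1,-0.04,0,0,0,0,0],[1,-0.06,0,0,0,0,0],[1,-0.075,0,0,0,0,0],[1,-0.075,0,0,0,0,0],[1,-0.075,0,0,0,0,0]])

```text
clock: 3.23
position: [0.5295, 0.0713, 0.161]
ee_rot: [-1.209, 1.208, 1.209]
force: [-0.3, 0.1, -3.0]
width: 0.387
```

```bash
python3 -c "
from h import *
plan([.55,.356,.165],96.6)
d=snap('scene'); cv2.imwrite('pics/g2.png',cv2.resize(d['pixels'][130:290,220:440,::-1],None,fx=3,fy=3))"
```

```text
pos [0.5295 0.0713 0.161 ] jaw 90.0 tilt 0.06 w 0.387 F [-0.3  0.1 -3. ] t 3.23 j7 1.4
alt [array([-0.11  ,  0.0002,  0.0009]), array([ 2.89e+00,  1.40e-03, -4.00e-04])]
row shift [-0.0048 -0.0257  0.3559] turn [-0.11    0.0002  0.0009] dist mm 285.5 rows 6.846802821464852
```

View pics/g2.png

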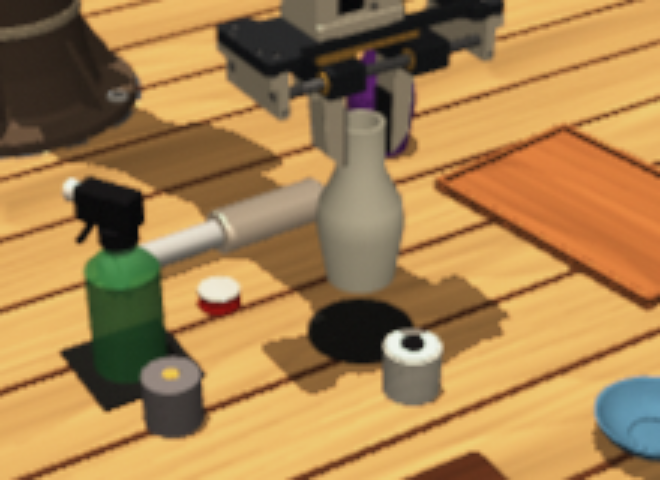

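Lifted: in the crop the vase hangs upright clear of the round coaster. Moving it to the tray.

step_arm(rows=[[1,-0.005,-0.001,0.012,-0.003,0,0],[1,-0.005,-0.003,0.04,-0.01,0,0],[1,-0.005,-0.006,0.08,-0.02,0,0],[1,-0.005,-0.009,0.125,-0.035,0,0],[1,-0.005,-0.012,0.17,-0.05,0,0],[1,-0.005,-0.015,0.215,-0.065,0,0],[1,-0.005,-0.018,0.26,-0.08,0,0],[1,-0.005,-0.021,0.3,-0.095,0,0],[1,-0.005,-0.024,0.33,-0.105,0,0],[1,-0.005,-0.0255,0.35,-0.11,0,0],[1,-0.005,-0.0257,0.356,-0.11,0,0],[1,-0.005,-0.0257,0.356,-0.11,0,0]])

```text
clock: 4.28
position: [0.5485, 0.358, 0.1635]
ee_rot: [-1.295, 1.153, 1.297]
force: [0.3, -0.5, -3.3]
width: 0.388
```

```bash
cat > vz.py <<'E'
from h import *
P,src,C=merged(True)
s=status.observe();p=s['position']
m=(np.hypot(P[:,0]-p[0],P[:,1]-p[1])<.036)&(P[:,2]<p[2]-.03)&(P[:,2]>.02)
for k in (0,1):
    Q=P[m&(src==k)]
    if len(Q): print(k,len(Q),'zmin/max',np.percentile(Q[:,2],[0,1,5,50,99]))
Q=P[m&(src==1)]
for a in np.arange(.03,.15,.006):
    q=Q[(Q[:,2]>=a)&(Q[:,2]<a+.006)]
    if len(q): print(round(a,3),len(q),np.round(np.ptp(q[:,:2]@[-.44,-.9] if 0 else q[:,0]*.37+q[:,1]*.93),3))
d=load('scene');cv2.imwrite('pics/g3.png',cv2.resize(d['pixels'][80:280,300:560,::-1],None,fx=3,fy=3))
E
python3 vz.py; python3 -c "
from h import *
plan([.55,.356,.104],96.6)"
```

```text
0 387 zmin/max [0.05959681 0.06213616 0.06749287 0.116837   0.13345022]
1 677 zmin/max [0.05876359 0.06105886 0.0657958  0.10375947 0.13335861]
0.054 1 0.0
0.06 37 0.05
0.066 45 0.048
0.072 41 0.051
0.078 47 0.053
0.084 44 0.051
0.09 52 0.055
0.096 49 0.06
0.102 67 0.062
0.108 62 0.06
0.114 64 0.06
0.12 72 0.057
0.126 77 0.057
0.132 19 0.044
pos [0.5497 0.3547 0.164 ] jaw 96.6 tilt 0.11 w 0.383 F [ 0.2 -1.1 -3.1] t 4.38 j7 1.06
alt [array([-0.0008, -0.0014, -0.001 ]), array([ 2.9992e+00, -1.5000e-03,  2.3000e-03])]
row shift [ 0.075  -0.0007  0.0016] turn [-0.0008 -0.0014 -0.001 ] dist mm 60.0 rows 1.439945809903721
```

View pics/g3.png

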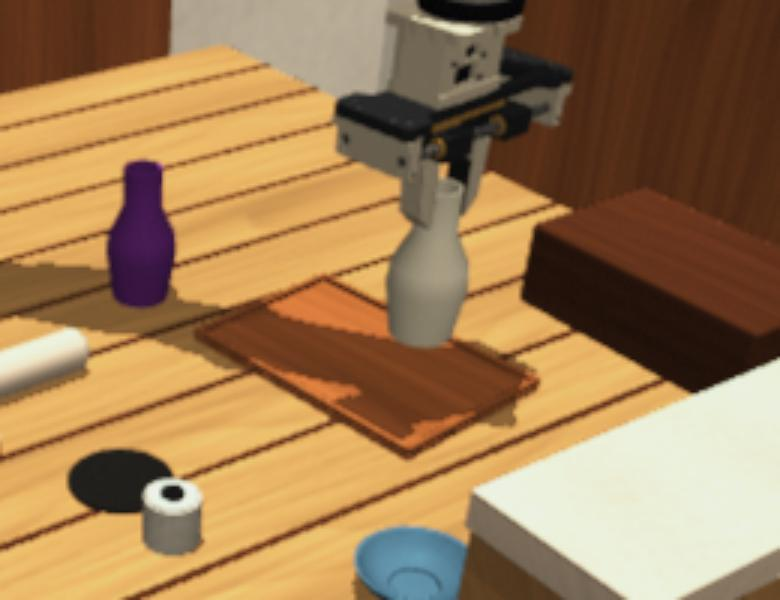

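The vase hangs upright over the tray's right part, at crop (425,320). Its underside is at about z=0.060, so I'll lower slowly by about 50 mm and watch the force.

step_arm(rows=[[1,0.015,0,0.001,0,0,0],[1,0.03,0,0.001,0,0,0],[1,0.045,0,0.001,0,0,0],[1,0.055,0,0.001,0,0,0],[1,0.06,0,0.001,0,0,0],[1,0.062,0,0.001,0,0,0],[1,0.062,0,0.001,0,0,0],[1,0.062,0,0.001,0,0,0]])

```text
clock: 5.05
position: [0.55, 0.357, 0.1154]
ee_rot: [-1.294, 1.152, 1.293]
force: [0.2, 0.3, -1.8]
width: 0.384
```

step_arm(rows=[[1,0.002,0,0,0,0,0],[1,0.004,0,0,0,0,0],[1,0.004,0,0,0,0,0]])

```text
clock: 5.3
position: [0.5498, 0.3568, 0.1119]
ee_rot: [-1.294, 1.152, 1.294]
force: [-0.2, 0.6, -2.9]
width: 0.389
```

step_arm(rows=[[1,0.001,0,0,0,0,0],[1,0.003,0,0,0,0,0],[1,0.003,0,0,0,0,0]])

```text
clock: 5.55
position: [0.5497, 0.3568, 0.1092]
ee_rot: [-1.294, 1.153, 1.294]
force: [-0.1, -0.7, -3.0]
width: 0.386
```

step_arm(rows=[[1,0.001,0,0,0,0,0],[1,0.002,0,0,0,0,0],[1,0.002,0,0,0,0,0]])

```text
clock: 5.8
position: [0.5504, 0.3575, 0.109]
ee_rot: [-1.293, 1.15, 1.293]
force: [-0.2, -0.3, 4.6]
width: 0.388
```

step_arm(rows=[[1,0.001,0,0,0,0,0],[1,0.0015,0,0,0,0,0],[1,0.0015,0,0,0,0,0]])

```text
clock: 6.05
position: [0.5506, 0.358, 0.1087]
ee_rot: [-1.293, 1.149, 1.293]
force: [-2.3, 0.5, 10.4]
width: 0.388
```

```bash
python3 vz.py
```

```text
0 272 zmin/max [0.02007513 0.0222148  0.02841679 0.06405161 0.0784186 ]
1 524 zmin/max [0.02005482 0.02066832 0.02364732 0.0546436  0.07809351]
0.03 39 0.055
0.036 49 0.059
0.042 44 0.056
0.048 55 0.059
0.054 66 0.059
0.06 56 0.057
0.066 60 0.056
0.072 78 0.055
0.078 7 0.049
```

View pics/g3.png

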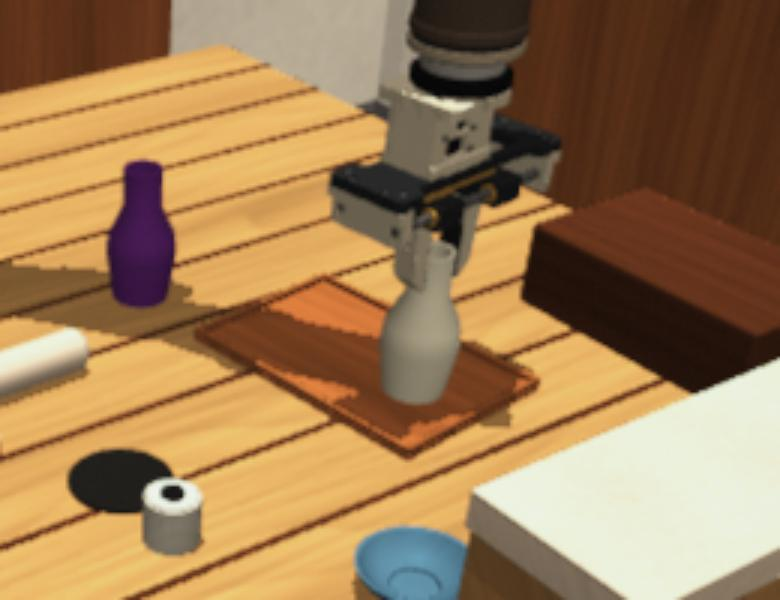

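The vase rests on the tray (vertical force changed from −3 N to +10 N). Relaxing, opening, then rising.

step_arm(rows=[[1,-0.0015,0,0,0,0,0],[1,-0.0015,0,0,0,0,0],[0,-0.0015,0,0,0,0,0],[0,-0.0015,0,0,0,0,0],[-1,-0.0015,0,0,0,0,0],[-1,-0.0015,0,0,0,0,0],[-1,-0.0015,0,0,0,0,0],[-1,-0.0015,0,0,0,0,0],[-1,-0.0015,0,0,0,0,0],[-1,-0.04,0,0,0,0,0],[-1,-0.08,0,0,0,0,0],[-1,-0.11,0,0,0,0,0]])

```text
clock: 7.15
position: [0.5501, 0.3569, 0.1967]
ee_rot: [-1.293, 1.152, 1.293]
force: [0.9, 0.1, -0.1]
width: 0.99
```

```bash
python3 -c "
from h import *
P,src,C=merged(True)
fit(P,src,'vase belly',.55,.356,.05,.043,.056,.033)
plan([.4705,-.0974,.20],120.4)
d=load('top');cv2.imwrite('pics/t2.png',d['pixels'][:,:,::-1])"
```

```text
vase belly 0 79 [0.5503 0.3576 0.033 ] res 0.0003 zmean 0.0509
vase belly 1 118 [0.5477 0.3579 0.033 ] res 0.0009 zmean 0.05
vase belly None 197 [0.5487 0.358  0.033 ] res 0.0009 zmean 0.0504
pos [0.552  0.3582 0.1996] jaw 96.6 tilt 0.45 w 0.993 F [-0.1  0.2  0.1] t 7.25 j7 1.06
alt [array([-0.3968,  0.0024,  0.0072]), array([ 2.6032,  0.01  , -0.0033])]
row shift [-0.0039  0.1666 -0.5541] turn [-0.3968  0.0024  0.0072] dist mm 462.9 rows 11.10018025767934
```

View pics/t2.png

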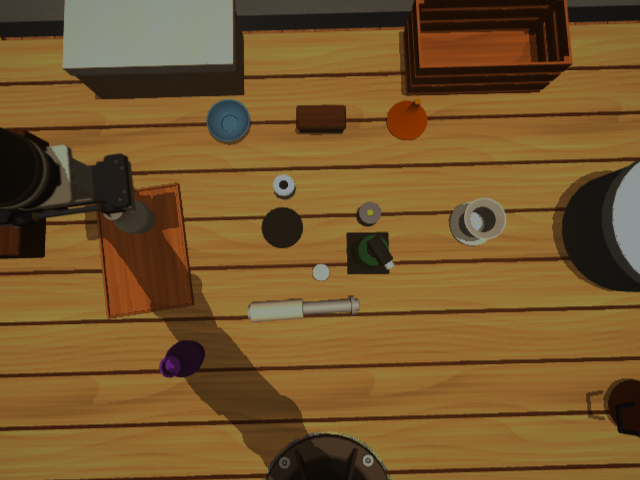

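The vase stands on the tray at (0.550, 0.3575), seen at pixel (130,215). The bottle is unchanged at (373,250), so I'm moving over it.

step_arm(rows=[[-1,-0.004,0.1666,-0.554,-0.397,0,0],[-1,-0.004,0.1666,-0.554,-0.397,0,0],[-1,-0.004,0.1666,-0.554,-0.397,0,0],[-1,-0.004,0.1666,-0.554,-0.397,0,0],[-1,-0.004,0.1666,-0.554,-0.397,0,0],[-1,-0.004,0.1666,-0.554,-0.397,0,0],[-1,-0.004,0.1666,-0.554,-0.397,0,0],[-1,-0.004,0.1666,-0.554,-0.397,0,0],[-1,-0.004,0.1666,-0.554,-0.397,0,0],[-1,-0.004,0.1666,-0.554,-0.397,0,0],[-1,-0.004,0.1666,-0.554,-0.397,0,0],[-1,-0.004,0.1666,-0.554,-0.397,0,0]])

```text
clock: 8.25
position: [0.4659, -0.1068, 0.1977]
ee_rot: [-1.584, 0.919, 1.582]
force: [-0.0, -0.2, 0.0]
width: 1.0
```

```bash
python3 -c "
from h import *
plan([.4705,-.0974,.20],120.4)"
```

```text
pos [ 0.4659 -0.1068  0.1977] jaw 119.9 tilt 0.18 w 1.0 F [-0.  -0.2  0. ] t 8.25 j7 2.24
alt [array([-0.0085, -0.0021, -0.0022]), array([ 2.9915, -0.0034,  0.0034])]
row shift [-0.0029 -0.0108  0.0073] turn [-0.0085 -0.0021 -0.0022] dist mm 10.7 rows 0.25594409803239804
```

step_arm(rows=[[-1,0,0,0,0,0,0],[-1,0,0,0,0,0,0],[-1,0,0,0,0,0,0],[-1,0,0,0,0,0,0]])

```text
clock: 8.58
position: [0.4686, -0.097, 0.1976]
ee_rot: [-1.59, 0.907, 1.591]
force: [0.1, -0.6, -0.4]
width: 0.996
```

```bash
python3 -c "
from h import *
plan([.4705,-.0974,.130],120.4)"
```

```text
pos [ 0.4686 -0.097   0.1976] jaw 120.6 tilt 0.04 w 0.996 F [ 0.1 -0.6 -0.4] t 8.58 j7 2.23
alt [array([0.0031, 0.0006, 0.0001]), array([-2.9969e+00, -1.0000e-04,  9.0000e-04])]
row shift [ 0.0845 -0.0017 -0.0017] turn [0.0031 0.0006 0.0001] dist mm 67.6 rows 1.6221703268137562
```

step_arm(rows=[[-1,0.025,-0.0017,-0.0017,0,0,0],[-1,0.05,-0.0017,-0.0017,0,0,0],[-1,0.075,-0.0017,-0.0017,0,0,0],[-1,0.0845,-0.0017,-0.0017,0,0,0],[-1,0.0845,-0.0017,-0.0017,0,0,0],[-1,0.0845,-0.0017,-0.0017,0,0,0]])

```text
clock: 9.08
position: [0.4704, -0.0986, 0.1304]
ee_rot: [-1.589, 0.909, 1.59]
force: [0.2, -0.7, -0.2]
width: 1.004
```

```bash
python3 -c "
from h import *
plan([.4705,-.0974,.130],120.4)
d=snap('scene'); cv2.imwrite('pics/g4.png',cv2.resize(d['pixels'][130:290,180:400,::-1],None,fx=3,fy=3))"
```

```text
pos [ 0.4704 -0.0986  0.1304] jaw 120.5 tilt 0.03 w 1.004 F [ 0.2 -0.7 -0.2] t 9.08 j7 2.25
alt [array([ 0.0015,  0.0004, -0.0004]), array([-2.9985e+00,  6.0000e-04,  7.0000e-04])]
row shift [ 0.0006 -0.0009  0.0012] turn [ 0.0015  0.0004 -0.0004] dist mm 1.3 rows 0.030057694880692435
```

View pics/g4.png

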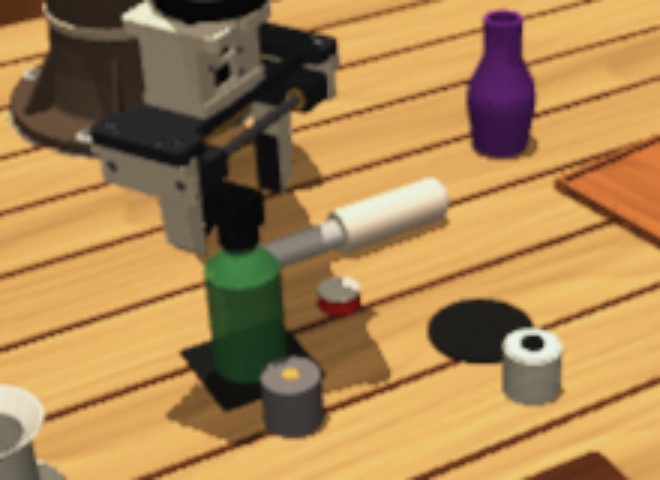

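The fingers sit either side of the spray head, at crop (235,205). Closing with full time this time.

step_arm(rows=[[0.3,0,0,0,0,0,0],[0.3,0,0,0,0,0,0],[0.4,0,0,0,0,0,0],[1,0,0,0,0,0,0],[1,0,0,0,0,0,0],[1,0,0,0,0,0,0],[1,0,0,0,0,0,0],[1,0,0,0,0,0,0],[1,0,0,0,0,0,0],[1,0,0,0,0,0,0],[1,0,0,0,0,0,0],[1,0,0,0,0,0,0]], newtons=25)

```text
clock: 10.13
position: [0.47, -0.0992, 0.1301]
ee_rot: [-1.588, 0.909, 1.589]
force: [-0.1, 0.6, -2.4]
width: 0.238
```

step_arm(rows=[[1,0,0,0,0,0,0],[1,0,0,0,0,0,0],[1,-0.01,0,0,0,0,0],[1,-0.025,0,0,0,0,0],[1,-0.04,0,0,0,0,0],[1,-0.06,0,0,0,0,0],[1,-0.075,0,0,0,0,0],[1,-0.075,0,0,0,0,0],[1,-0.075,0,0,0,0,0]])

```text
clock: 10.88
position: [0.4705, -0.0993, 0.1908]
ee_rot: [-1.59, 0.909, 1.587]
force: [0.3, 0.4, -2.6]
width: 0.236
```

```bash
python3 -c "
from h import *
plan([.43,.342,.195],120.4)
d=snap('scene'); cv2.imwrite('pics/g5.png',cv2.resize(d['pixels'][130:290,180:400,::-1],None,fx=3,fy=3))"
```

```text
pos [ 0.4705 -0.0993  0.1908] jaw 120.4 tilt 0.09 w 0.236 F [ 0.3  0.4 -2.6] t 10.88 j7 2.24
alt [array([ 0.0004, -0.0008,  0.0013]), array([-2.9996e+00, -2.0000e-03, -1.3000e-03])]
row shift [-0.0053 -0.2356  0.5013] turn [ 0.0004 -0.0008  0.0013] dist mm 443.2 rows 10.627821170029465
```

View pics/g5.png

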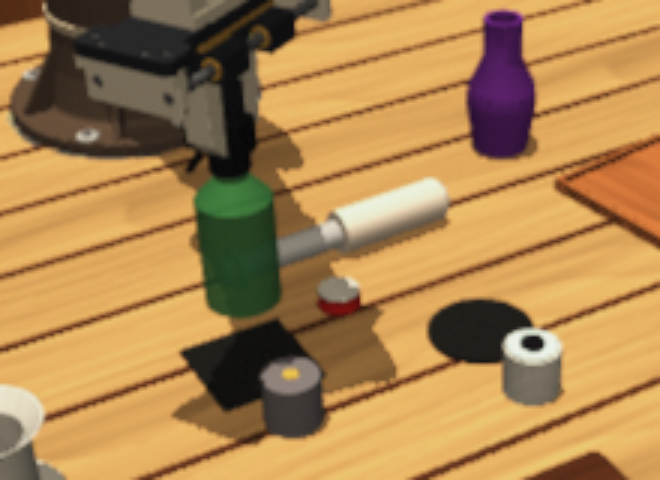

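The bottle is lifted clear of the square coaster and upright. Moving it to the tray in two calls.

step_arm(rows=[[1,-0.005,-0.005,0.012,0,0,0],[1,-0.005,-0.015,0.032,0,0,0],[1,-0.005,-0.03,0.064,0,0,0],[1,-0.005,-0.05,0.106,0,0,0],[1,-0.005,-0.07,0.149,0,0,0],[1,-0.005,-0.09,0.191,0,0,0],[1,-0.005,-0.11,0.234,0,0,0],[1,-0.005,-0.13,0.277,0,0,0],[1,-0.005,-0.15,0.319,0,0,0],[1,-0.005,-0.168,0.357,0,0,0],[1,-0.005,-0.182,0.387,0,0,0],[1,-0.005,-0.192,0.409,0,0,0]])

```text
clock: 11.93
position: [0.435, 0.2643, 0.1937]
ee_rot: [-1.59, 0.908, 1.592]
force: [0.6, 0.1, -2.5]
width: 0.239
```

step_arm(rows=[[1,0,-0.01,0.022,0,0,0],[1,0,-0.022,0.047,0,0,0],[1,0,-0.033,0.07,0,0,0],[1,0,-0.04,0.086,0,0,0],[1,0,-0.0435,0.092,0,0,0],[1,0,-0.0435,0.092,0,0,0],[1,0,-0.0435,0.092,0,0,0],[1,0,-0.0435,0.092,0,0,0]])

```text
clock: 12.6
position: [0.43, 0.3402, 0.1941]
ee_rot: [-1.588, 0.912, 1.587]
force: [-0.4, -0.1, -1.6]
width: 0.238
```

```bash
python3 vz.py|head -2; python3 -c "
from h import *
plan([.43,.342,.135],120.4)"
```

```text
0 638 zmin/max [0.06713416 0.06946691 0.07374547 0.12757788 0.16365376]
1 785 zmin/max [0.06633402 0.06892067 0.07404002 0.12052354 0.16308516]
pos [0.4301 0.3404 0.1943] jaw 120.3 tilt 0.03 w 0.238 F [-0.3 -0.  -2.3] t 12.7 j7 1.29
alt [array([-0.0013, -0.0005, -0.0001]), array([ 2.9987e+00, -2.0000e-04,  8.0000e-04])]
row shift [ 0.0741 -0.0009  0.0018] turn [-0.0013 -0.0005 -0.0001] dist mm 59.3 rows 1.4228561734275968
```

View pics/g3.png

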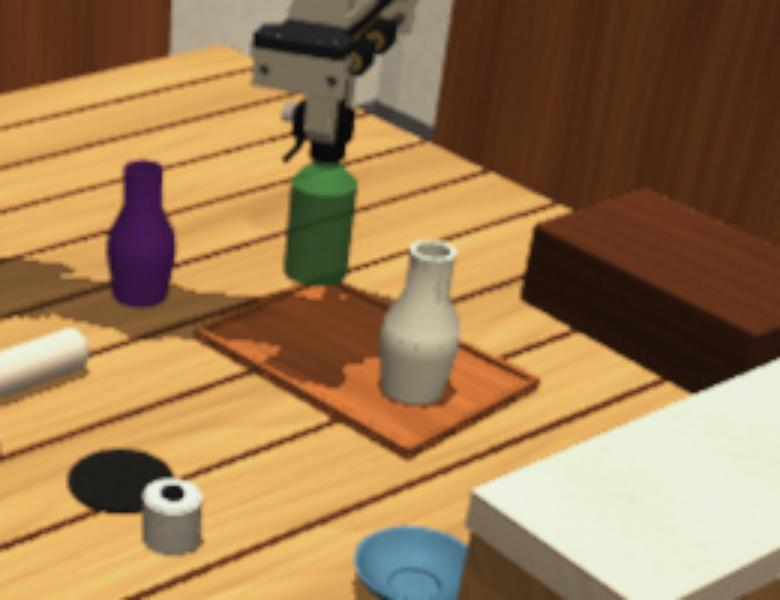

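The bottle hangs upright with its underside at about 0.0675. The tray floor is at 0.005, so I lower 62 mm.

step_arm(rows=[[1,0.015,0,0,0,0,0],[1,0.035,0,0.001,0,0,0],[1,0.055,0,0.001,0,0,0],[1,0.067,0,0.001,0,0,0],[1,0.073,0,0.001,0,0,0],[1,0.075,0,0.001,0,0,0],[1,0.075,0,0.001,0,0,0],[1,0.075,0,0.001,0,0,0]])

```text
clock: 13.37
position: [0.4297, 0.3427, 0.135]
ee_rot: [-1.588, 0.908, 1.588]
force: [1.7, -0.1, -1.8]
width: 0.238
```

step_arm(rows=[[1,0.001,0,0,0,0,0],[1,0.002,0,0,0,0,0],[1,0.002,0,0,0,0,0]])

```text
clock: 13.62
position: [0.4294, 0.3426, 0.1329]
ee_rot: [-1.589, 0.909, 1.588]
force: [-0.5, 0.1, -2.7]
width: 0.236
```

step_arm(rows=[[1,0.001,0,0,0,0,0],[1,0.002,0,0,0,0,0],[1,0.002,0,0,0,0,0]])

```text
clock: 13.87
position: [0.4293, 0.3426, 0.1311]
ee_rot: [-1.589, 0.909, 1.589]
force: [-0.0, -0.2, -1.9]
width: 0.242
```

step_arm(rows=[[1,0.001,0,0,0,0,0],[1,0.002,0,0,0,0,0],[1,0.002,0,0,0,0,0]])

```text
clock: 14.12
position: [0.4296, 0.3432, 0.1309]
ee_rot: [-1.589, 0.907, 1.588]
force: [-3.0, -1.3, 12.3]
width: 0.237
```

```bash
python3 -c "
from h import *
plan([.43,.342,.135],120.4)"
```

```text
pos [0.4296 0.3432 0.1309] jaw 120.4 tilt 0.11 w 0.237 F [-3.  -1.3 12.3] t 14.12 j7 1.27
alt [array([0.0006, 0.0006, 0.0017]), array([-2.9994e+00, -2.7000e-03,  1.0000e-03])]
row shift [-0.0051  0.0003 -0.0016] turn [0.0006 0.0006 0.0017] dist mm 4.3 rows 0.10245696612262867
```

Contact at 12 N. Backing off 1.2 mm, releasing and rising.

step_arm(rows=[[1,-0.0015,0,0,0,0,0],[1,-0.0015,0,0,0,0,0],[0.3,-0.0015,0,0,0,0,0],[0.3,-0.0015,0,0,0,0,0],[-1,-0.0015,0,0,0,0,0],[-1,-0.0015,0,0,0,0,0],[-1,-0.0015,0,0,0,0,0],[-1,-0.0015,0,0,0,0,0],[-1,-0.0015,0,0,0,0,0],[-1,-0.04,0,0,0,0,0],[-1,-0.08,0,0,0,0,0],[-1,-0.1,0,0,0,0,0]])

```text
clock: 15.12
position: [0.4301, 0.3433, 0.2126]
ee_rot: [-1.589, 0.906, 1.587]
force: [0.3, 1.0, 0.3]
width: 0.879
```

```bash
python3 -c "
from h import *
P,src,C=merged(True)
fit(P,src,'bottle body',.43,.342,.045,.02,.08,.028)
fit(P,src,'vase belly',.55,.356,.05,.043,.056,.033)
plan([.547,-.0995,.20],90)
d=load('top');cv2.imwrite('pics/t3.png',d['pixels'][:,:,::-1])
d=load('scene');cv2.imwrite('pics/s3.png',d['pixels'][:,:,::-1])"
```

```text
bottle body 0 321 [0.4311 0.3428 0.028 ] res 0.0003 zmean 0.0505
bottle body 1 432 [0.429  0.3429 0.028 ] res 0.0013 zmean 0.0501
bottle body None 753 [0.4299 0.3429 0.028 ] res 0.0009 zmean 0.0503
vase belly 0 84 [0.5505 0.3576 0.033 ] res 0.0004 zmean 0.0511
vase belly 1 124 [0.5477 0.358  0.033 ] res 0.0011 zmean 0.0499
vase belly None 208 [0.5488 0.3581 0.033 ] res 0.0011 zmean 0.0504
pos [0.4307 0.3438 0.2127] jaw 120.4 tilt 0.34 w 0.962 F [-0.1  0.1  0.2] t 15.22 j7 1.29
alt [array([0.507 , 0.0026, 0.005 ]), array([-2.493 , -0.0067,  0.0035])]
row shift [ 0.0143  0.1553 -0.5515] turn [0.507  0.0026 0.005 ] dist mm 458.5 rows 10.995659451252758
```

View pics/s3.png

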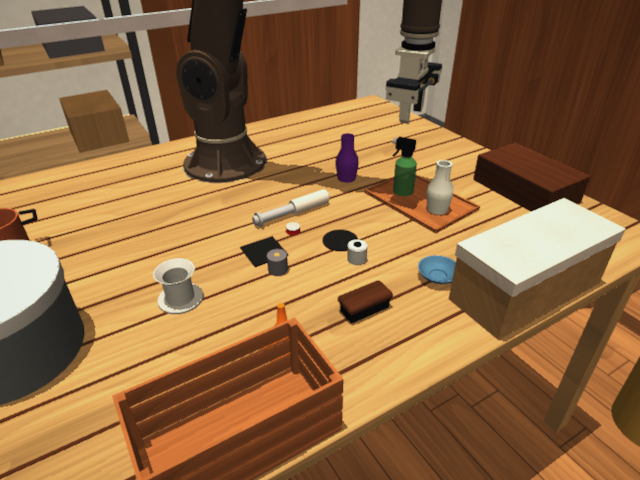

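Both stand on the tray: bottle at pixel (405,175), vase at (440,190). Next is the battery.

step_arm(rows=[[-1,0.014,0.155,-0.5515,0.507,0,0],[-1,0.014,0.155,-0.5515,0.507,0,0],[-1,0.014,0.155,-0.5515,0.507,0,0],[-1,0.014,0.155,-0.5515,0.507,0,0],[-1,0.014,0.155,-0.5515,0.507,0,0],[-1,0.014,0.155,-0.5515,0.507,0,0],[-1,0.014,0.155,-0.5515,0.507,0,0],[-1,0.014,0.155,-0.5515,0.507,0,0],[-1,0.014,0.155,-0.5515,0.507,0,0],[-1,0.014,0.155,-0.5515,0.507,0,0],[-1,0.014,0.155,-0.5515,0.507,0,0],[-1,0.014,0.155,-0.5515,0.507,0,0]])

```text
clock: 16.22
position: [0.5458, -0.111, 0.1975]
ee_rot: [-1.205, 1.218, 1.199]
force: [0.1, -1.5, 0.2]
width: 0.999
```

step_arm(rows=[[-1,0.05,0,0,0,0,0],[-1,0.1,0,0,0,0,0],[-1,0.12,0,0,0,0,0],[-1,0.12,0,0,0,0,0],[-1,0.12,0,0,0,0,0]])

```text
clock: 16.63
position: [0.5449, -0.1006, 0.1014]
ee_rot: [-1.208, 1.211, 1.211]
force: [-0.1, 0.2, -0.1]
width: 1.002
```

```bash
python3 -c "
from h import *
P,src,C=merged(True)
fit(P,src,'bat side',.547,-.0995,.03,.006,.036,.022)
plan([.547,-.0995,.026],90)
d=load('scene'); cv2.imwrite('pics/g6.png',cv2.resize(d['pixels'][130:290,180:400,::-1],None,fx=3,fy=3))"
```

```text
bat side 0 41 [ 0.5478 -0.0998  0.022 ] res 0.0002 zmean 0.021
bat side 1 219 [ 0.546  -0.0992  0.022 ] res 0.0008 zmean 0.021
bat side None 260 [ 0.5463 -0.0993  0.022 ] res 0.0009 zmean 0.021
pos [ 0.5467 -0.1008  0.1035] jaw 90.0 tilt 0.11 w 1.0 F [-0.1  0.1 -0.1] t 16.73 j7 1.76
alt [array([ 0.0001, -0.0002,  0.0018]), array([-2.9999e+00, -2.8000e-03, -4.0000e-04])]
row shift [ 0.0968 -0.0002  0.0017] turn [ 0.0001 -0.0002  0.0018] dist mm 77.5 rows 1.8580968475524868
```

View pics/g6.png

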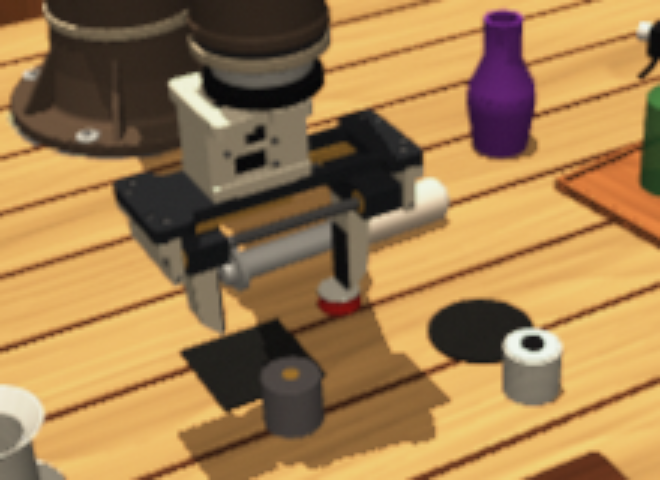

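The open jaws sit above the battery at crop (290,395) with nothing in the way. Descending to TCP z 0.026 and closing.

step_arm(rows=[[-1,0.03,0,0.0015,0,0,0],[-1,0.06,0,0.0015,0,0,0],[-1,0.085,0,0.0015,0,0,0],[-1,0.096,0,0.0015,0,0,0],[-1,0.096,0,0.0015,0,0,0],[-0.2,0.096,0,0.0015,0,0,0],[0,0.096,0,0.0015,0,0,0],[0,0.096,0,0.0015,0,0,0],[0.1,0.096,0,0.0015,0,0,0],[1,0.096,0,0.0015,0,0,0],[1,0.096,0,0.0015,0,0,0],[1,0.096,0,0.0015,0,0,0]], newtons=20)

```text
clock: 17.73
position: [0.5459, -0.0996, 0.0257]
ee_rot: [-1.209, 1.209, 1.209]
force: [0.2, 0.0, 0.6]
width: 0.545
```

step_arm(rows=[[1,0,0,0,0,0,0],[1,0,0,0,0,0,0],[1,0,0,0,0,0,0],[1,0,0,0,0,0,0]])

```text
clock: 18.07
position: [0.5458, -0.0995, 0.0255]
ee_rot: [-1.209, 1.209, 1.209]
force: [-0.3, 0.0, 2.8]
width: 0.475
```

```bash
python3 -c "
from h import *
plan([.526,-.3088,.12],90)"
```

```text
pos [ 0.5458 -0.0995  0.0255] jaw 90.0 tilt 0.01 w 0.475 F [-0.3  0.   2.8] t 18.07 j7 1.78
alt [array([0.0001, 0.0001, 0.0001]), array([-2.9999e+00, -2.0000e-04,  2.0000e-04])]
row shift [-0.1181  0.0248 -0.2616] turn [0.0001 0.0001 0.0001] dist mm 230.5 rows 5.527002115936061
```

Gripped (43.7 mm). Lifting and moving over the tube.

step_arm(rows=[[1,-0.01,0,0,0,0,0],[1,-0.04,0,0,0,0,0],[1,-0.08,0,0,0,0,0],[1,-0.12,0.001,-0.015,0,0,0],[1,-0.125,0.004,-0.045,0,0,0],[1,-0.125,0.009,-0.09,0,0,0],[1,-0.125,0.013,-0.135,0,0,0],[1,-0.125,0.017,-0.18,0,0,0],[1,-0.125,0.021,-0.22,0,0,0],[1,-0.125,0.024,-0.25,0,0,0],[1,-0.125,0.0248,-0.2616,0,0,0],[1,-0.125,0.0248,-0.2616,0,0,0]])

```text
clock: 19.07
position: [0.5247, -0.3121, 0.1257]
ee_rot: [-1.207, 1.213, 1.205]
force: [0.7, 0.5, -1.1]
width: 0.473
```

step_arm(rows=[[1,0,0,0,0,0,0],[1,0,0,0,0,0,0],[1,0,0,0,0,0,0]])

```text
clock: 19.32
position: [0.5266, -0.3065, 0.1254]
ee_rot: [-1.21, 1.207, 1.212]
force: [1.6, 0.1, -1.2]
width: 0.473
```

```bash
cat > tb.py <<'E'
from h import *
P,src,C=merged(True)
s=status.observe();p=s['position']
fit(P,src,'held',p[0],p[1],.03,p[2]-.022,p[2]-.004,.022)
fit(P,src,'tube outer',.526,-.3088,.032,.02,.058,.026)
d=load('scene'); cv2.imwrite('pics/g7.png',cv2.resize(d['pixels'][150:330,60:300,::-1],None,fx=3,fy=3))
d=load('top'); cv2.imwrite('pics/g7t.png',cv2.resize(d['pixels'][150:290,380:580,::-1],None,fx=3,fy=3))
plan([.526,-.3088,.079],90)
E
python3 tb.py
```

```text
held 0 0
held 1 188 [ 0.527  -0.3074  0.022 ] res 0.0005 zmean 0.1124
held None 188 [ 0.527  -0.3074  0.022 ] res 0.0005 zmean 0.1124
tube outer 0 39 [ 0.5256 -0.3067  0.026 ] res 0.0004 zmean 0.0319
tube outer 1 678 [ 0.5269 -0.3095  0.026 ] res 0.0008 zmean 0.0409
tube outer None 717 [ 0.5268 -0.3093  0.026 ] res 0.0009 zmean 0.0404
pos [ 0.5265 -0.3071  0.1255] jaw 90.1 tilt 0.04 w 0.47 F [ 0.  -0.5 -0.7] t 19.42 j7 2.13
alt [array([0.0023, 0.0007, 0.0001]), array([-2.9977e+00, -2.0000e-04,  1.1000e-03])]
row shift [ 0.0581  0.0007 -0.0021] turn [0.0023 0.0007 0.0001] dist mm 46.5 rows 1.1156006867049006
```

View pics/g7.png

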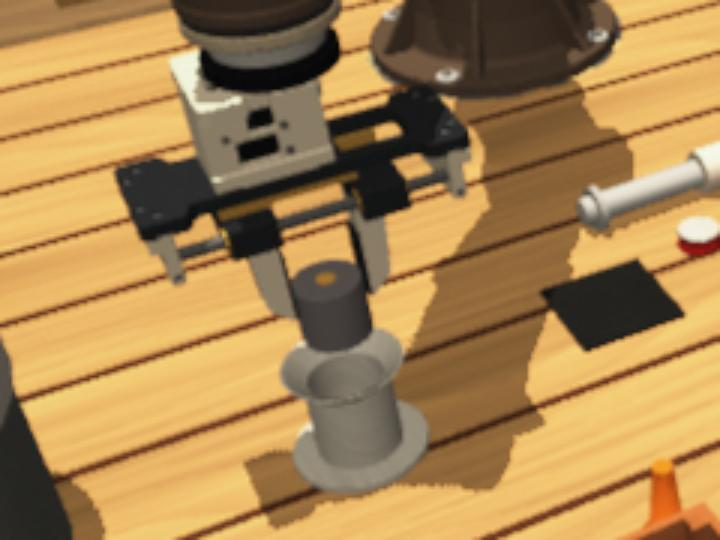

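View pics/g7t.png

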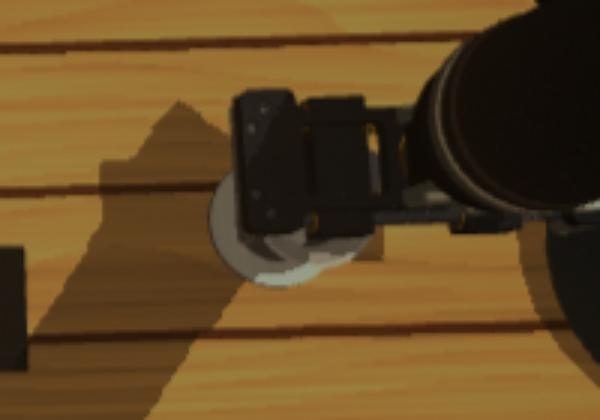

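Both views put the battery straight above the tube. In the same camera it sits 2 mm off in y, so I correct that and lower it into the flare.

step_arm(rows=[[1,0,0.0002,-0.0025,0,0,0],[1,0.015,0.0002,-0.0025,0,0,0],[1,0.03,0.0002,-0.0025,0,0,0],[1,0.04,0.0002,-0.0025,0,0,0],[1,0.048,0.0002,-0.0025,0,0,0],[1,0.05,0.0002,-0.0025,0,0,0],[1,0.05,0.0002,-0.0025,0,0,0]])

```text
clock: 20.0
position: [0.525, -0.3102, 0.0842]
ee_rot: [-1.207, 1.21, 1.212]
force: [-0.8, 2.0, -2.5]
width: 0.478
```

step_arm(rows=[[1,0.003,0,0,0,0,0],[1,0.006,0,0,0,0,0],[1,0.006,0,0,0,0,0]])

```text
clock: 20.25
position: [0.5254, -0.31, 0.0804]
ee_rot: [-1.208, 1.209, 1.211]
force: [-1.5, 4.4, -1.8]
width: 0.474
```

```bash
python3 tb.py
```

```text
held 0 16 [ 0.5185 -0.3125  0.022 ] res 0.0006 zmean 0.0678
held 1 236 [ 0.5265 -0.3104  0.022 ] res 0.0018 zmean 0.0666
held None 252 [ 0.5261 -0.3104  0.022 ] res 0.0019 zmean 0.0667
tube outer 0 15 [ 0.5241 -0.309   0.026 ] res 0.0003 zmean 0.0274
tube outer 1 439 [ 0.5268 -0.3097  0.026 ] res 0.0009 zmean 0.0394
tube outer None 454 [ 0.5267 -0.3096  0.026 ] res 0.0009 zmean 0.039
pos [ 0.5255 -0.31    0.0804] jaw 90.0 tilt 0.08 w 0.472 F [-2.   3.7 -3.4] t 20.35 j7 2.14
alt [array([ 0.0005,  0.0011, -0.0007]), array([-2.9995e+00,  1.1000e-03,  1.8000e-03])]
row shift [ 0.0018 -0.0006  0.0015] turn [ 0.0005  0.0011 -0.0007] dist mm 1.9 rows 0.04629196357745318
```

View pics/g7.png

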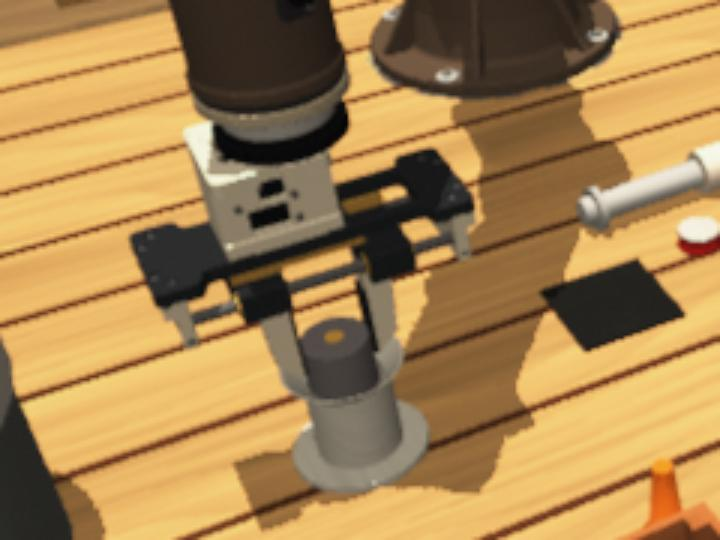

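The battery's foot is in the bore (underside about 0.055). A +3.7 N side force shows light wall contact on the −y side, so I nudge +1.2 mm in y and −0.5 mm in x, then let go.

step_arm(rows=[[1,0,0.0006,0.0015,0,0,0],[1,0,0.0006,0.0015,0,0,0],[1,0,0.0006,0.0015,0,0,0]])

```text
clock: 20.6
position: [0.5254, -0.3098, 0.0808]
ee_rot: [-1.209, 1.209, 1.209]
force: [-0.7, 1.8, -2.4]
width: 0.474
```

step_arm(rows=[[-0.2,0,0,0,0,0,0],[-0.2,0,0,0,0,0,0],[-0.3,0,0,0,0,0,0],[-0.3,0,0,0,0,0,0],[-0.3,0,0,0,0,0,0],[-0.3,-0.02,0,0,0,0,0],[-0.6,-0.07,0,0,0,0,0],[-1,-0.11,0,0,0,0,0],[-1,-0.11,0,0,0,0,0]])

```text
clock: 21.35
position: [0.5284, -0.3119, 0.1754]
ee_rot: [-1.217, 1.206, 1.2]
force: [1.1, -1.1, -0.2]
width: 0.821
```

```bash
python3 tb.py; python3 -c "
from h import *
plan([.607,.067,.14],90)"
```

```text
held 0 0
held 1 0
held None 0
tube outer 0 219 [ 0.5324 -0.3082  0.026 ] res 0.0041 zmean 0.0414
tube outer 1 690 [ 0.5273 -0.3096  0.026 ] res 0.0011 zmean 0.043
tube outer None 909 [ 0.5278 -0.3091  0.026 ] res 0.0016 zmean 0.0427
pos [ 0.5262 -0.3103  0.1703] jaw 90.0 tilt 0.2 w 0.905 F [-0.7 -1.  -1.6] t 21.45 j7 2.12
alt [array([-0.0001, -0.0014,  0.0031]), array([2.9999e+00, 4.8000e-03, 2.2000e-03])]
row shift [0.1141 0.0006 0.002 ] turn [-0.0001 -0.0014  0.0031] dist mm 91.3 rows 2.1895031706727512
pos [ 0.5262 -0.3103  0.1703] jaw 90.0 tilt 0.2 w 0.905 F [-0.7 -1.  -1.6] t 21.45 j7 2.12
alt [array([-0.0001, -0.0014,  0.0031]), array([2.9999e+00, 4.8000e-03, 2.2000e-03])]
row shift [ 0.0375 -0.1008  0.4717] turn [-0.0001 -0.0014  0.0031] dist mm 387.0 rows 9.281184560363501
```

View pics/g7.png

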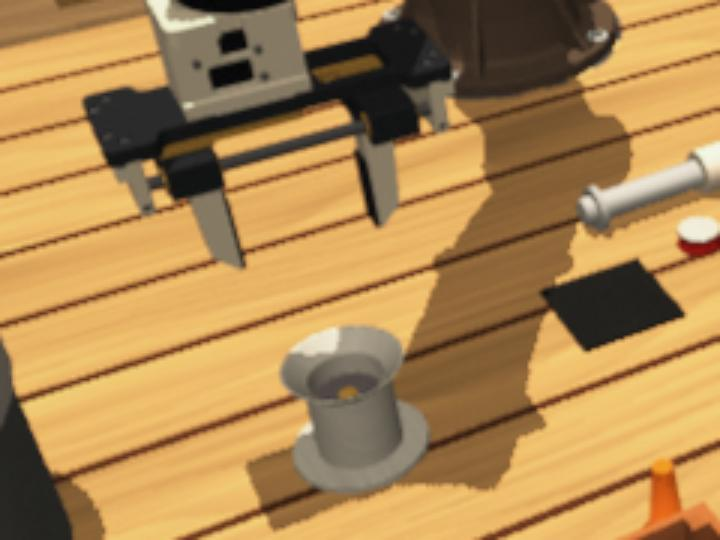

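The battery has dropped in; its brass dot is visible deep in the bore at crop (347,392). On to the light, with a check of the battery's depth once the arm is clear.

step_arm(rows=[[-1,0,-0.101,0.472,0,0,0],[-1,0,-0.101,0.472,0,0,0],[-1,0,-0.101,0.472,0,0,0],[-1,0,-0.101,0.472,0,0,0],[-1,0,-0.101,0.472,0,0,0],[-1,0,-0.101,0.472,0,0,0],[-1,0,-0.101,0.472,0,0,0],[-1,0,-0.101,0.472,0,0,0],[-1,0,-0.101,0.472,0,0,0],[-1,0,-0.101,0.472,0,0,0],[-1,0,-0.101,0.472,0,0,0],[-1,0,-0.101,0.472,0,0,0]])

```text
clock: 22.45
position: [0.6053, 0.0684, 0.1672]
ee_rot: [-1.21, 1.21, 1.212]
force: [0.1, -0.9, -0.1]
width: 0.999
```

step_arm(rows=[[-1,0.04,0,0,0,0,0],[-1,0.08,0,0,0,0,0],[-1,0.08,0,0,0,0,0],[-1,0.08,0,0,0,0,0]])

```text
clock: 22.78
position: [0.6044, 0.0656, 0.1033]
ee_rot: [-1.206, 1.215, 1.21]
force: [-0.0, -0.6, 1.4]
width: 1.0
```

```bash
python3 -c "
from h import *
P,src,C=merged(True)
m=(np.hypot(P[:,0]-.5262,P[:,1]+.309)<.018)
for k in(0,1):
  q=P[m&(src==k)]; print(k,len(q),np.percentile(q[:,2],[2,25,50,75,98]))
fit(P,src,'light',.607,.067,.03,.006,.036,.022)
d=load('top');W=cloud(d);im=d['pixels'].astype(int)
y=(im[...,0]>110)&(im[...,0]-im[...,2]>60)&(np.hypot(W[...,0]-.526,W[...,1]+.309)<.02)
print('dot',y.sum(),W[y].mean(0) if y.any() else 0)
cv2.imwrite('pics/g8t.png',cv2.resize(d['pixels'][190:260,430:530,::-1],None,fx=6,fy=6))
plan([.607,.067,.024],90)
d=load('scene'); cv2.imwrite('pics/g8.png',cv2.resize(d['pixels'][130:290,220:440,::-1],None,fx=3,fy=3))"
```

```text
0 267 [0.04585643 0.04804944 0.04881034 0.0497337  0.05146229]
1 92 [0.04569778 0.04746263 0.04802093 0.04881974 0.05034151]
light 0 0
light 1 215 [0.6059 0.0678 0.022 ] res 0.0008 zmean 0.0214
light None 215 [0.6059 0.0678 0.022 ] res 0.0008 zmean 0.0214
dot 37 [ 0.52492902 -0.31053103  0.04925584]
pos [0.6068 0.0666 0.106 ] jaw 89.9 tilt 0.07 w 0.998 F [-0.   1.3  0.7] t 22.88 j7 1.45
alt [array([-0.0017, -0.0002,  0.0012]), array([2.9983e+00, 1.9000e-03, 4.0000e-04])]
row shift [ 1.025e-01 -1.000e-04  5.000e-04] turn [-0.0017 -0.0002  0.0012] dist mm 82.0 rows 1.9670041425139124
```

View pics/g8.png

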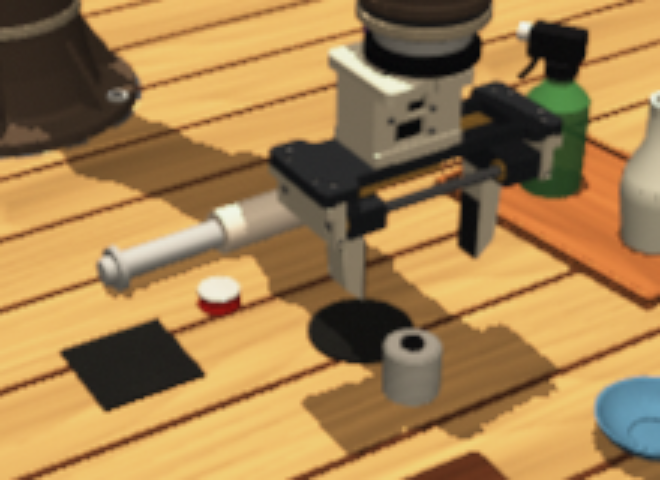

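View pics/g8t.png

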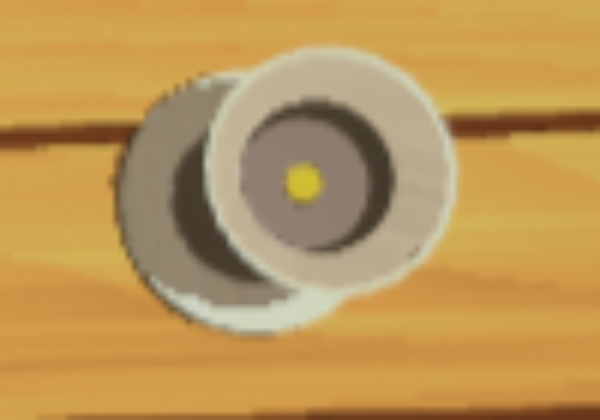

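The battery's top is at 0.048, so it is on the tube floor. The jaws are centred over the light at crop (410,365). Descending and gripping.

step_arm(rows=[[-1,0.03,0,0.0005,0,0,0],[-1,0.06,0,0.0005,0,0,0],[-1,0.09,0,0.0005,0,0,0],[-1,0.102,0,0.0005,0,0,0],[-1,0.102,0,0.0005,0,0,0],[-0.2,0.102,0,0.0005,0,0,0],[0,0.102,0,0.0005,0,0,0],[0,0.102,0,0.0005,0,0,0],[0.1,0.102,0,0.0005,0,0,0],[1,0.102,0,0.0005,0,0,0],[1,0.102,0,0.0005,0,0,0],[1,0.102,0,0.0005,0,0,0]])

```text
clock: 23.88
position: [0.6062, 0.0684, 0.0233]
ee_rot: [-1.209, 1.209, 1.209]
force: [-0.6, 1.1, -0.2]
width: 0.539
```

step_arm(rows=[[1,0,0,0,0,0,0],[1,0,0,0,0,0,0],[1,0,0,0,0,0,0],[1,0,0,0,0,0,0]])

```text
clock: 24.22
position: [0.6061, 0.0684, 0.0232]
ee_rot: [-1.209, 1.209, 1.209]
force: [-0.2, 0.2, 2.3]
width: 0.471
```

```bash
python3 -c "
from h import *
plan([.5257,-.3095,.126],90)"
```

```text
pos [0.6061 0.0684 0.0232] jaw 90.0 tilt 0.01 w 0.471 F [-0.2  0.2  2.3] t 24.22 j7 1.46
alt [array([0.0001, 0.0001, 0.0001]), array([-2.9999e+00, -2.0000e-04,  1.0000e-04])]
row shift [-0.1286  0.1006 -0.4723] turn [0.0001 0.0001 0.0001] dist mm 399.8 rows 9.587557433769355
```

Gripped. Lifting, then carrying it over the tube.

step_arm(rows=[[1,-0.01,0,0,0,0,0],[1,-0.04,0,0,0,0,0],[1,-0.08,0.002,-0.01,0,0,0],[1,-0.12,0.006,-0.03,0,0,0],[1,-0.129,0.0138,-0.065,0,0,0],[1,-0.129,0.0234,-0.11,0,0,0],[1,-0.129,0.033,-0.155,0,0,0],[1,-0.129,0.0426,-0.2,0,0,0],[1,-0.129,0.0522,-0.245,0,0,0],[1,-0.129,0.0618,-0.29,0,0,0],[1,-0.129,0.0714,-0.335,0,0,0],[1,-0.129,0.08,-0.375,0,0,0]])

```text
clock: 25.22
position: [0.541, -0.2342, 0.1268]
ee_rot: [-1.209, 1.21, 1.208]
force: [1.0, -0.1, -1.4]
width: 0.475
```

step_arm(rows=[[1,0,0.008,-0.037,0,0,0],[1,0,0.0145,-0.068,0,0,0],[1,0,0.019,-0.09,0,0,0],[1,0,0.0206,-0.0973,0,0,0],[1,0,0.0206,-0.0973,0,0,0],[1,0,0.0206,-0.0973,0,0,0],[1,0,0.0206,-0.0973,0,0,0]])

```text
clock: 25.8
position: [0.5264, -0.3073, 0.1263]
ee_rot: [-1.21, 1.207, 1.211]
force: [0.2, -0.4, -2.0]
width: 0.472
```

```bash
python3 tb.py
```

```text
held 0 0
held 1 181 [ 0.5266 -0.3079  0.022 ] res 0.0006 zmean 0.1132
held None 181 [ 0.5266 -0.3079  0.022 ] res 0.0006 zmean 0.1132
tube outer 0 60 [ 0.5295 -0.3017  0.026 ] res 0.0029 zmean 0.0407
tube outer 1 677 [ 0.5273 -0.3095  0.026 ] res 0.0012 zmean 0.043
tube outer None 737 [ 0.5274 -0.3093  0.026 ] res 0.0013 zmean 0.0428
pos [ 0.5264 -0.3075  0.1263] jaw 90.1 tilt 0.05 w 0.476 F [ 1.1 -0.2 -1.2] t 25.9 j7 2.11
alt [array([0.0025, 0.0008, 0.0002]), array([-2.9975e+00, -3.0000e-04,  1.3000e-03])]
row shift [ 0.0591  0.0005 -0.0016] turn [0.0025 0.0008 0.0002] dist mm 47.3 rows 1.1338657018686478
```

View pics/g7.png

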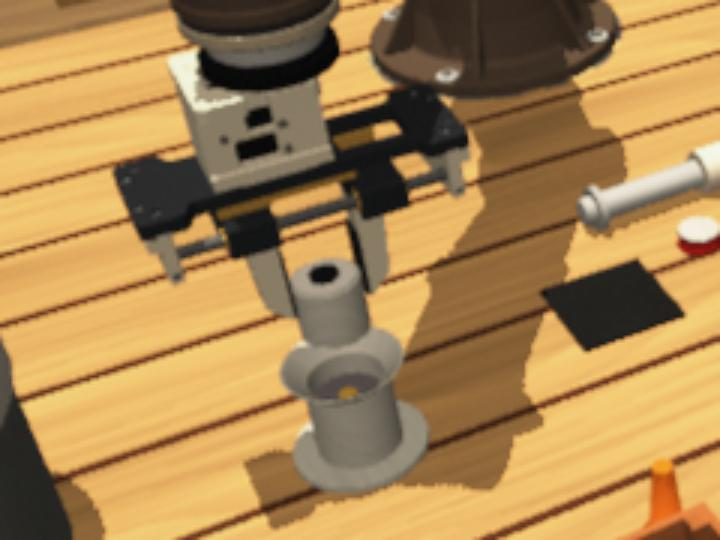

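The light hangs upright over the tube, button up. Lowering it in.

step_arm(rows=[[1,0,0.0005,-0.0013,0,0,0],[1,0.015,0.0005,-0.0013,0,0,0],[1,0.03,0.0005,-0.0013,0,0,0],[1,0.045,0.0005,-0.0013,0,0,0],[1,0.053,0.0005,-0.0013,0,0,0],[1,0.057,0.0005,-0.0013,0,0,0],[1,0.059,0.0005,-0.0013,0,0,0],[1,0.059,0.0005,-0.0013,0,0,0],[1,0.059,0.0005,-0.0013,0,0,0]])

```text
clock: 26.65
position: [0.525, -0.3101, 0.079]
ee_rot: [-1.208, 1.209, 1.21]
force: [-1.0, 1.2, -2.1]
width: 0.471
```

```bash
python3 tb.py
```

```text
held 0 17 [ 0.5183 -0.3129  0.022 ] res 0.0009 zmean 0.0682
held 1 236 [ 0.5264 -0.3103  0.022 ] res 0.0025 zmean 0.0657
held None 253 [ 0.5259 -0.3105  0.022 ] res 0.0026 zmean 0.0658
tube outer 0 15 [ 0.5241 -0.3088  0.026 ] res 0.0001 zmean 0.0278
tube outer 1 445 [ 0.5267 -0.3097  0.026 ] res 0.0008 zmean 0.0393
tube outer None 460 [ 0.5266 -0.3096  0.026 ] res 0.0009 zmean 0.039
pos [ 0.525  -0.3102  0.0792] jaw 90.0 tilt 0.04 w 0.469 F [-0.8  2.  -2.5] t 26.75 j7 2.12
alt [array([ 0.0002,  0.0005, -0.0003]), array([-2.9998e+00,  4.0000e-04,  8.0000e-04])]
row shift [ 0.0003 -0.0012  0.0017] turn [ 0.0002  0.0005 -0.0003] dist mm 1.7 rows 0.040730001343217775
```

View pics/g7.png

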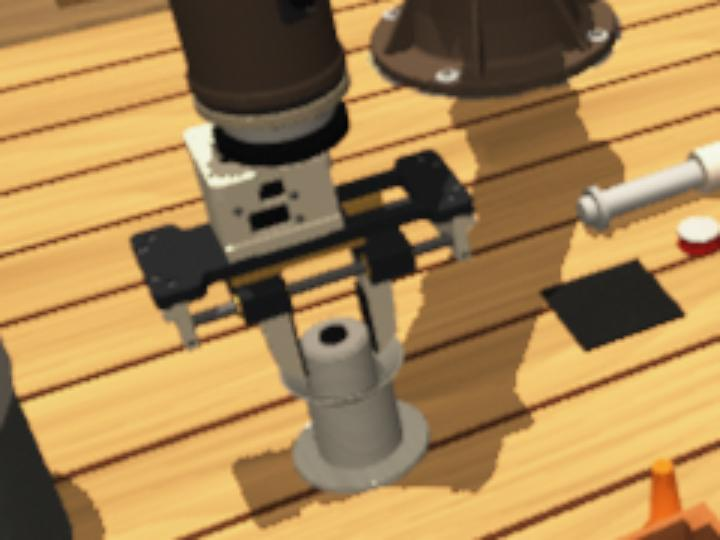

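step_arm(rows=[[1,0,0,0.0012,0,0,0],[1,0,0,0.0012,0,0,0],[0.1,0,0,0.0012,0,0,0],[-0.2,0,0,0.0012,0,0,0],[-0.4,0,0,0.0012,0,0,0],[-0.4,0,0,0.0012,0,0,0],[-0.4,0,0,0.0012,0,0,0],[-0.4,0,0,0.0012,0,0,0],[-0.4,-0.02,0,0.0012,0,0,0],[-0.8,-0.07,0,0.0012,0,0,0],[-1,-0.11,0,0.0012,0,0,0],[-1,-0.14,0,0.0012,0,0,0]])

```text
clock: 27.75
position: [0.5259, -0.3101, 0.1939]
ee_rot: [-1.211, 1.208, 1.207]
force: [0.8, -0.9, -0.1]
width: 0.873
```

```bash
python3 tb.py; python3 -c "
from h import *
plan([.55,.3575,.20],96.6)"
```

```text
held 0 0
held 1 0
held None 0
tube outer 0 120 [ 0.5259 -0.308   0.026 ] res 0.0009 zmean 0.0368
tube outer 1 435 [ 0.5267 -0.3096  0.026 ] res 0.0008 zmean 0.0392
tube outer None 555 [ 0.5267 -0.3092  0.026 ] res 0.001 zmean 0.0387
pos [ 0.5275 -0.3111  0.1958] jaw 90.0 tilt 0.46 w 0.955 F [ 0.3 -0.6 -0.3] t 27.85 j7 2.1
alt [array([-0.0001, -0.0033,  0.007 ]), array([2.9998, 0.0109, 0.0052])]
row shift [0.146  0.003  0.0033] turn [-0.0001 -0.0033  0.007 ] dist mm 116.9 rows 2.8022909713405664
pos [ 0.5275 -0.3111  0.1958] jaw 90.0 tilt 0.46 w 0.955 F [ 0.3 -0.6 -0.3] t 27.85 j7 2.1
alt [array([-0.1101, -0.0037,  0.0068]), array([2.8898, 0.0102, 0.0056])]
row shift [-0.0079 -0.028   0.8357] turn [-0.1101 -0.0037  0.0068] dist mm 669.0 rows 16.041970479655458
```

View pics/g7.png

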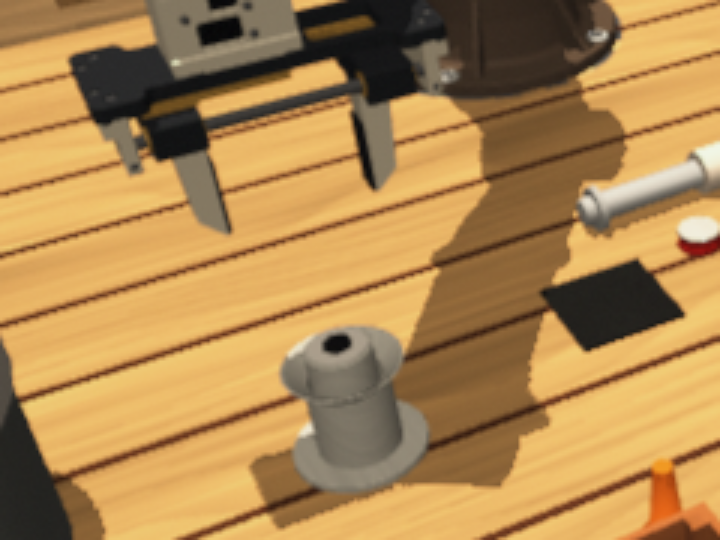

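```bash
python3 -c "
from h import *
P,src,C=merged()
m=(np.hypot(P[:,0]-.5262,P[:,1]+.309)<.016)&(P[:,2]<.12)
for k in(0,1):
  q=P[m&(src==k)]; print(k,len(q),np.percentile(q[:,2],[2,25,50,75,98]))
m=(np.hypot(P[:,0]-.5262,P[:,1]+.309)<.026)&(P[:,2]>.078)&(P[:,2]<.087)
fit(P,src,'light',.5262,-.309,.03,.077,.0855,.022)
"
```

```text
0 8 [0.08776248 0.08892837 0.09051251 0.09115994 0.09248303]
1 138 [0.08722185 0.08863204 0.08968    0.09110992 0.09360921]
light 0 33 [ 0.5266 -0.3104  0.022 ] res 0.0004 zmean 0.0808
light 1 80 [ 0.5253 -0.3098  0.022 ] res 0.0008 zmean 0.0814
light None 113 [ 0.5256 -0.3102  0.022 ] res 0.0007 zmean 0.0812
```

The light's top is at 0.088–0.089 and the button at about 0.092, so it sits on the battery. Now back to the vase.

step_arm(rows=[[-1,-0.008,-0.028,0.835,-0.11,0,0.005],[-1,-0.008,-0.028,0.835,-0.11,0,0.005],[-1,-0.008,-0.028,0.835,-0.11,0,0.005],[-1,-0.008,-0.028,0.835,-0.11,0,0.005],[-1,-0.008,-0.028,0.835,-0.11,0,0.005],[-1,-0.008,-0.028,0.835,-0.11,0,0.005],[-1,-0.008,-0.028,0.835,-0.11,0,0.005],[-1,-0.008,-0.028,0.835,-0.11,0,0.005],[-1,-0.008,-0.028,0.835,-0.11,0,0.005],[-1,-0.008,-0.028,0.835,-0.11,0,0.005],[-1,-0.008,-0.028,0.835,-0.11,0,0.005],[-1,-0.008,-0.028,0.835,-0.11,0,0.005]])

```text
clock: 28.85
position: [0.5414, 0.192, 0.1953]
ee_rot: [-1.291, 1.157, 1.298]
force: [0.8, -0.1, -0.3]
width: 1.001
```

step_arm(rows=[[-1,0,0,0.05,0,0,0],[-1,0,0,0.1,0,0,0],[-1,0,0,0.15,0,0,0],[-1,0,0,0.19,0,0,0],[-1,0,0,0.19,0,0,0],[-1,0,0,0.19,0,0,0],[-1,0,0,0.19,0,0,0]])

```text
clock: 29.43
position: [0.5244, 0.3402, 0.1951]
ee_rot: [-1.292, 1.158, 1.297]
force: [-0.3, -0.9, 0.1]
width: 1.001
```

```bash
python3 -c "
from h import *
plan([.55,.3575,.101],96.6)"
```

```text
pos [0.5244 0.3402 0.1951] jaw 96.6 tilt 0.35 w 1.001 F [-0.3 -0.9  0.1] t 29.43 j7 1.02
alt [array([-0.    , -0.0009, -0.0057]), array([ 3.0e+00, -9.0e-03,  1.4e-03])]
row shift [ 0.1174 -0.0349  0.0179] turn [-0.     -0.0009 -0.0057] dist mm 99.0 rows 2.374523903956055
```

step_arm(rows=[[-1,0,-0.0349,0.0179,0,0,-0.005],[-1,0,-0.0349,0.0179,0,0,-0.005],[-1,0,-0.0349,0.0179,0,0,-0.005],[-1,0,-0.0349,0.0179,0,0,-0.005]])

```text
clock: 29.77
position: [0.5509, 0.3568, 0.1954]
ee_rot: [-1.292, 1.154, 1.292]
force: [-0.6, 0.2, 0.5]
width: 1.0
```

```bash
python3 -c "
from h import *
P,src,C=merged(True)
fit(P,src,'vase belly',.55,.357,.05,.043,.056,.033)
plan([.55,.3575,.101],96.6)"
```

```text
vase belly 0 79 [0.5504 0.3576 0.033 ] res 0.0004 zmean 0.0511
vase belly 1 123 [0.5476 0.3583 0.033 ] res 0.0009 zmean 0.0501
vase belly None 202 [0.5486 0.3582 0.033 ] res 0.0012 zmean 0.0505
pos [0.5505 0.3572 0.1958] jaw 96.5 tilt 0.01 w 1.004 F [-1.4  0.5  0.1] t 29.87 j7 1.02
alt [array([-0.0013, -0.0001, -0.0002]), array([ 2.9987e+00, -3.0000e-04,  2.0000e-04])]
row shift [0.1185 0.0006 0.0004] turn [-0.0013 -0.0001 -0.0002] dist mm 94.8 rows 2.273868309341122
```

step_arm(rows=[[-1,0.03,0.0005,0.0004,0,0,0],[-1,0.06,0.0005,0.0004,0,0,0],[-1,0.09,0.0005,0.0004,0,0,0],[-1,0.11,0.0005,0.0004,0,0,0],[-1,0.117,0.0005,0.0004,0,0,0],[-1,0.117,0.0005,0.0004,0,0,0],[-1,0.117,0.0005,0.0004,0,0,0]])

```text
clock: 30.45
position: [0.5504, 0.3588, 0.103]
ee_rot: [-1.293, 1.152, 1.293]
force: [-0.9, 0.6, 0.5]
width: 1.003
```

step_arm(rows=[[0,0,0,0,0,0,0],[0,0,0,0,0,0,0],[0.1,0,0,0,0,0,0],[0.2,0,0,0,0,0,0],[1,0,0,0,0,0,0],[1,0,0,0,0,0,0],[1,0,0,0,0,0,0],[1,0,0,0,0,0,0],[1,0,0,0,0,0,0],[1,0,0,0,0,0,0],[1,0,0,0,0,0,0],[1,0,0,0,0,0,0]], newtons=25)

```text
clock: 31.45
position: [0.5501, 0.3588, 0.1021]
ee_rot: [-1.293, 1.152, 1.294]
force: [0.1, -0.1, -1.0]
width: 0.386
```

step_arm(rows=[[1,0,0,0,0,0,0],[1,0,0,0,0,0,0],[1,-0.01,0,0,0,0,0],[1,-0.025,0,0,0,0,0],[1,-0.045,0,0,0,0,0],[1,-0.065,0,0,0,0,0],[1,-0.08,0,0,0,0,0],[1,-0.08,0,0,0,0,0],[1,-0.08,0,0,0,0,0]])

```text
clock: 32.2
position: [0.5505, 0.3591, 0.1671]
ee_rot: [-1.293, 1.15, 1.293]
force: [0.6, -0.3, -3.1]
width: 0.389
```

```bash
python3 vz.py | head -2; python3 -c "
from h import *
plan([.5285,.0725,.165],90)"
```

```text
0 257 zmin/max [0.0695015  0.07123445 0.07453172 0.11693807 0.13466458]
1 586 zmin/max [0.06800722 0.06895207 0.07326717 0.10778893 0.1349491 ]
pos [0.5496 0.3585 0.1654] jaw 96.6 tilt 0.07 w 0.387 F [ 0.1 -0.8 -3.3] t 32.3 j7 1.02
alt [array([ 0.1101, -0.0004, -0.001 ]), array([-2.8899e+00,  1.5000e-03, -6.0000e-04])]
row shift [ 0.0007  0.0674 -0.352 ] turn [ 0.1101 -0.0004 -0.001 ] dist mm 286.8 rows 6.876506281364402
```

View pics/g3.png

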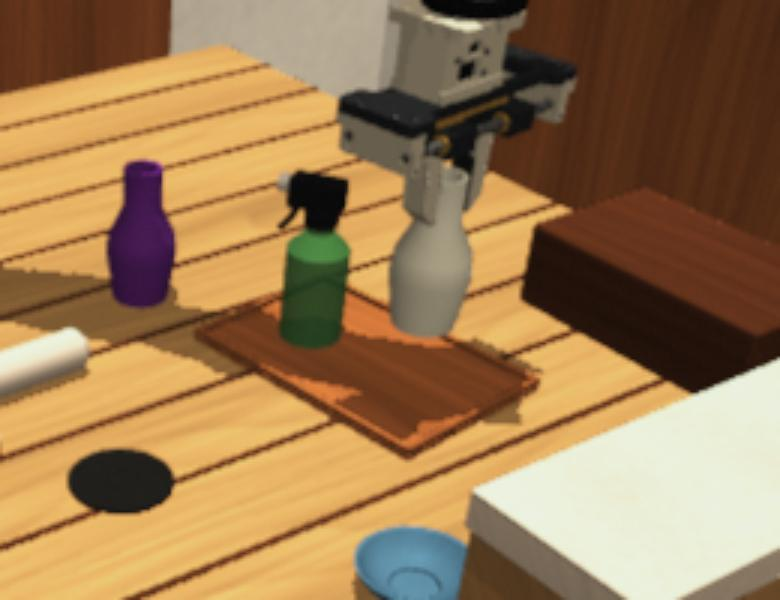

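The vase is lifted upright (underside about 0.0685) and the round coaster is clear. Carrying it back.

step_arm(rows=[[1,0,0.002,-0.012,0.003,0,0],[1,0,0.008,-0.04,0.012,0,0],[1,0,0.015,-0.08,0.025,0,0],[1,0,0.024,-0.125,0.04,0,0],[1,0,0.0325,-0.17,0.055,0,0],[1,0,0.041,-0.215,0.07,0,0],[1,0,0.05,-0.26,0.085,0,0],[1,0,0.0575,-0.3,0.1,0,0],[1,0,0.063,-0.33,0.11,0,0],[1,0,0.067,-0.348,0.11,0,0],[1,0,0.0674,-0.352,0.11,0,0],[1,0,0.0674,-0.352,0.11,0,0]])

```text
clock: 33.3
position: [0.5284, 0.071, 0.1656]
ee_rot: [-1.207, 1.211, 1.208]
force: [0.3, 0.6, -2.6]
width: 0.388
```

```bash
python3 -c "
from h import *
d=snap('scene');cv2.imwrite('pics/g9.png',cv2.resize(d['pixels'][150:270,260:420,::-1],None,fx=4,fy=4))
d0=load('top')
im=load('scene')['pixels'].astype(int)
plan([.5285,.0725,.101],90)"
```

```text
pos [0.5286 0.0728 0.1657] jaw 90.0 tilt 0.05 w 0.388 F [ 0.4  0.4 -2.9] t 33.35 j7 1.35
alt [array([-0.0008,  0.0005, -0.0007]), array([ 2.9992e+00, -1.1000e-03, -8.0000e-04])]
row shift [ 0.0809  0.     -0.0004] turn [-0.0008  0.0005 -0.0007] dist mm 64.7 rows 1.5517970299991173
```

View pics/g9.png

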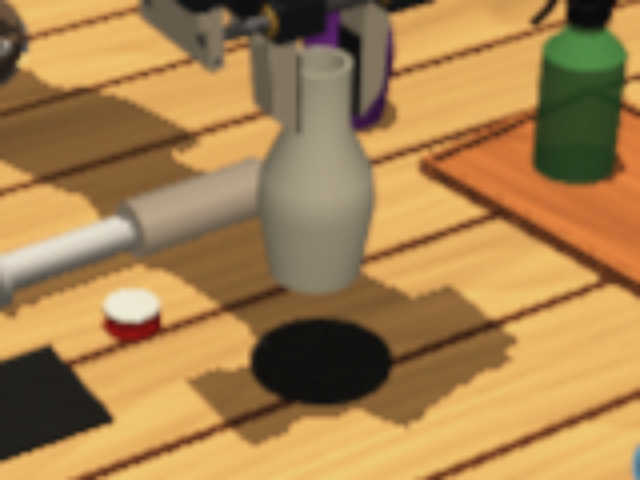

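step_arm(rows=[[1,0.02,0,0,0,0,0],[1,0.04,0,0,0,0,0],[1,0.06,0,0,0,0,0],[1,0.07,0,0,0,0,0],[1,0.075,0,0,0,0,0],[1,0.0775,0,0,0,0,0],[1,0.0775,0,0,0,0,0],[1,0.0775,0,0,0,0,0]])

```text
clock: 34.02
position: [0.5294, 0.0733, 0.1047]
ee_rot: [-1.209, 1.208, 1.209]
force: [0.7, 0.4, -2.9]
width: 0.39
```

step_arm(rows=[[1,0.001,0,0,0,0,0],[1,0.002,0,0,0,0,0],[1,0.002,0,0,0,0,0]])

```text
clock: 34.27
position: [0.5291, 0.0729, 0.1027]
ee_rot: [-1.209, 1.209, 1.209]
force: [-0.8, -0.2, -3.0]
width: 0.387
```

step_arm(rows=[[1,0.001,0,0,0,0,0],[1,0.0015,0,0,0,0,0],[1,0.0015,0,0,0,0,0]])

```text
clock: 34.52
position: [0.5289, 0.0729, 0.1012]
ee_rot: [-1.209, 1.209, 1.209]
force: [0.2, -0.9, -2.5]
width: 0.389
```

step_arm(rows=[[1,0.001,0,0,0,0,0],[1,0.0015,0,0,0,0,0],[1,0.0015,0,0,0,0,0]])

```text
clock: 34.77
position: [0.5294, 0.0729, 0.101]
ee_rot: [-1.209, 1.208, 1.209]
force: [-2.1, -0.5, 8.1]
width: 0.388
```

step_arm(rows=[[1,0.001,0,0,0,0,0],[1,0.001,0,0,0,0,0]])

```text
clock: 34.93
position: [0.5297, 0.0728, 0.1009]
ee_rot: [-1.209, 1.208, 1.208]
force: [-5.4, -2.2, 16.9]
width: 0.386
```

Contact with the coaster. Backing off, opening and rising.

step_arm(rows=[[1,-0.002,0,0,0,0,0],[1,-0.002,0,0,0,0,0],[0,-0.002,0,0,0,0,0],[0,-0.002,0,0,0,0,0],[-1,-0.002,0,0,0,0,0],[-1,-0.002,0,0,0,0,0],[-1,-0.002,0,0,0,0,0],[-1,-0.002,0,0,0,0,0],[-1,-0.002,0,0,0,0,0],[-1,-0.04,0,0,0,0,0],[-1,-0.08,0,0,0,0,0],[-1,-0.12,0,0,0,0,0]])

```text
clock: 35.93
position: [0.5283, 0.0727, 0.196]
ee_rot: [-1.209, 1.21, 1.21]
force: [1.6, 0.6, -0.7]
width: 0.987
```

```bash
python3 -c "
from h import *
P,src,C=merged(True)
fit(P,src,'vase belly',.528,.0725,.05,.042,.055,.033)
fit(P,src,'bottle',.43,.342,.045,.02,.08,.028)
plan([.43,.343,.20],120.4)
d=load('scene');cv2.imwrite('pics/g10.png',cv2.resize(d['pixels'][150:270,260:420,::-1],None,fx=4,fy=4))"
```

```text
vase belly 0 0
vase belly 1 134 [0.5267 0.0722 0.033 ] res 0.0009 zmean 0.0488
vase belly None 134 [0.5267 0.0722 0.033 ] res 0.0009 zmean 0.0488
bottle 0 219 [0.431  0.3428 0.028 ] res 0.0002 zmean 0.0596
bottle 1 424 [0.429  0.3432 0.028 ] res 0.0012 zmean 0.0501
bottle None 643 [0.4298 0.3431 0.028 ] res 0.0011 zmean 0.0533
pos [0.5319 0.0734 0.2002] jaw 90.0 tilt 0.49 w 1.0 F [ 0.7 -0.3 -0.1] t 36.03 j7 1.35
alt [array([-5.069e-01,  1.000e-04,  8.200e-03]), array([ 2.4931e+00,  1.1000e-02, -1.0000e-04])]
row shift [-0.      0.1274  0.337 ] turn [-5.069e-01  1.000e-04  8.200e-03] dist mm 288.2 rows 6.911223464714234
```

View pics/g10.png

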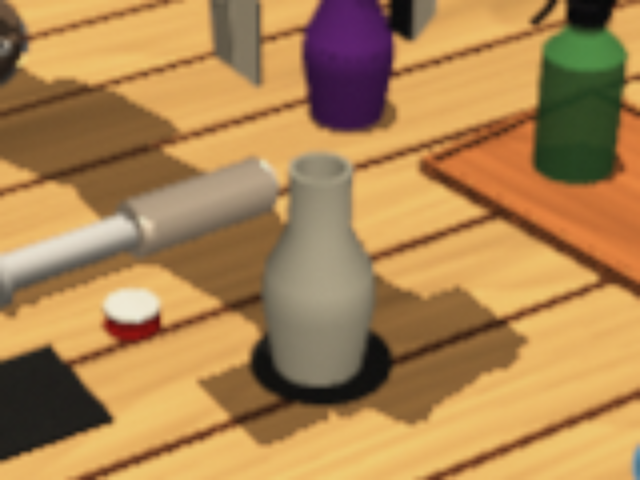

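The vase stands on the round coaster within about 1 mm of where the same camera saw it at first. Now the bottle.

step_arm(rows=[[-1,0,0.127,0.337,-0.507,0,0.005],[-1,0,0.127,0.337,-0.507,0,0.005],[-1,0,0.127,0.337,-0.507,0,0.005],[-1,0,0.127,0.337,-0.507,0,0.005],[-1,0,0.127,0.337,-0.507,0,0.005],[-1,0,0.127,0.337,-0.507,0,0.005],[-1,0,0.127,0.337,-0.507,0,0.005],[-1,0,0.127,0.337,-0.507,0,0.005],[-1,0,0.127,0.337,-0.507,0,0.005],[-1,0,0.127,0.337,-0.507,0,0.005],[-1,0,0.127,0.337,-0.507,0,0.005],[-1,0,0.127,0.337,-0.507,0,0.005]])

```text
clock: 37.03
position: [0.4282, 0.3409, 0.1952]
ee_rot: [-1.585, 0.915, 1.591]
force: [0.5, 0.5, -0.5]
width: 1.001
```

```bash
python3 -c "
from h import *
plan([.43,.343,.131],120.4)"
```

```text
pos [0.4282 0.3409 0.1952] jaw 120.3 tilt 0.3 w 1.001 F [ 0.5  0.5 -0.5] t 37.03 j7 1.26
alt [array([-0.0021,  0.0009, -0.0049]), array([ 2.9979e+00, -7.6000e-03, -1.4000e-03])]
row shift [ 0.0802 -0.0037  0.0011] turn [-0.0021  0.0009 -0.0049] dist mm 64.3 rows 1.5408734268267426
```

step_arm(rows=[[-1,0,-0.003,0.001,0,0,-0.005],[-1,0.02,-0.003,0.001,0,0,-0.005],[-1,0.045,-0.003,0.001,0,0,-0.005],[-1,0.07,-0.003,0.001,0,0,-0.005],[-1,0.08,-0.003,0.001,0,0,-0.005],[-1,0.08,-0.003,0.001,0,0,-0.005],[-1,0.08,-0.003,0.001,0,0,-0.005]])

```text
clock: 37.62
position: [0.429, 0.3441, 0.1316]
ee_rot: [-1.587, 0.909, 1.589]
force: [0.1, -0.2, 0.0]
width: 1.0
```

```bash
python3 -c "
from h import *
plan([.43,.343,.131],120.4)
d=snap('scene');cv2.imwrite('pics/g11.png',cv2.resize(d['pixels'][80:280,300:560,::-1],None,fx=3,fy=3))"
```

```text
pos [0.429  0.3441 0.1316] jaw 120.4 tilt 0.09 w 1.0 F [ 0.1 -0.2  0. ] t 37.62 j7 1.24
alt [array([-0.0002,  0.0015,  0.0002]), array([ 2.9998e+00,  3.0000e-04, -2.3000e-03])]
row shift [ 0.0008 -0.0004 -0.0018] turn [-0.0002  0.0015  0.0002] dist mm 1.6 rows 0.03913081701422686
```

View pics/g11.png

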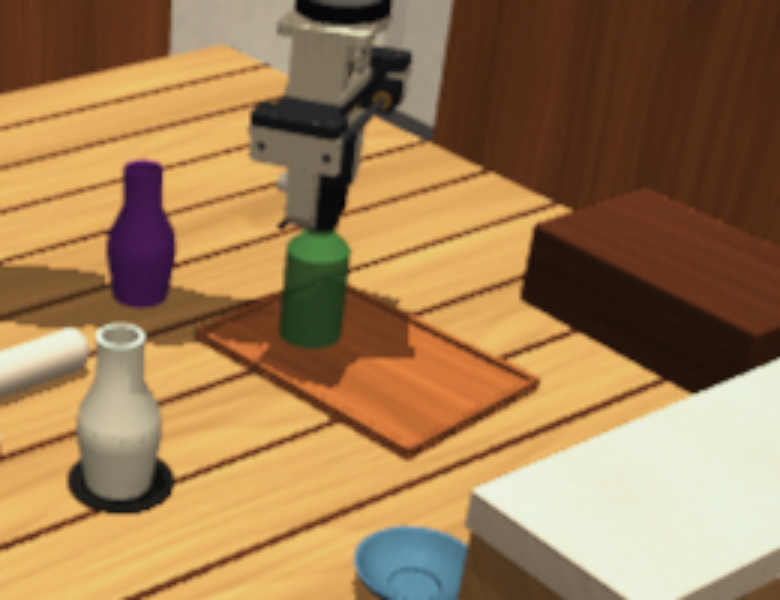

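The jaws straddle the spray head. Closing, then lifting.

step_arm(rows=[[0.3,0,0,-0.001,0,0,0],[0.3,0,0,-0.001,0,0,0],[0.4,0,0,-0.001,0,0,0],[0.5,0,0,-0.001,0,0,0],[1,0,0,-0.001,0,0,0],[1,0,0,-0.001,0,0,0],[1,0,0,-0.001,0,0,0],[1,0,0,-0.001,0,0,0],[1,0,0,-0.001,0,0,0],[1,0,0,-0.001,0,0,0],[1,0,0,-0.001,0,0,0],[1,0,0,-0.001,0,0,0]])

```text
clock: 38.67
position: [0.429, 0.3436, 0.1313]
ee_rot: [-1.587, 0.908, 1.589]
force: [1.1, -0.7, -0.2]
width: 0.236
```

step_arm(rows=[[1,0,0,0,0,0,0],[1,0,0,0,0,0,0],[1,-0.01,0,0,0,0,0],[1,-0.025,0,0,0,0,0],[1,-0.045,0,0,0,0,0],[1,-0.065,0,0,0,0,0],[1,-0.08,0,0,0,0,0],[1,-0.08,0,0,0,0,0],[1,-0.08,0,0,0,0,0]])

```text
clock: 39.42
position: [0.4293, 0.3437, 0.1959]
ee_rot: [-1.587, 0.907, 1.589]
force: [-0.2, 0.2, -2.2]
width: 0.24
```

```bash
python3 vz.py | head -2; python3 -c "
from h import *
plan([.4705,-.0975,.195],120.4)"
```

```text
0 629 zmin/max [0.06809366 0.07054835 0.07523931 0.12812485 0.1639376 ]
1 773 zmin/max [0.06777648 0.07030012 0.07493938 0.12102528 0.16321086]
pos [0.4287 0.3431 0.1946] jaw 120.4 tilt 0.09 w 0.236 F [-1.   0.1 -2.1] t 39.52 j7 1.26
alt [array([ 0.0003,  0.0013, -0.0008]), array([-2.9997e+00,  1.2000e-03,  2.0000e-03])]
row shift [-0.001   0.2338 -0.5014] turn [ 0.0003  0.0013 -0.0008] dist mm 442.6 rows 10.612904142857978
```

View pics/g3.png

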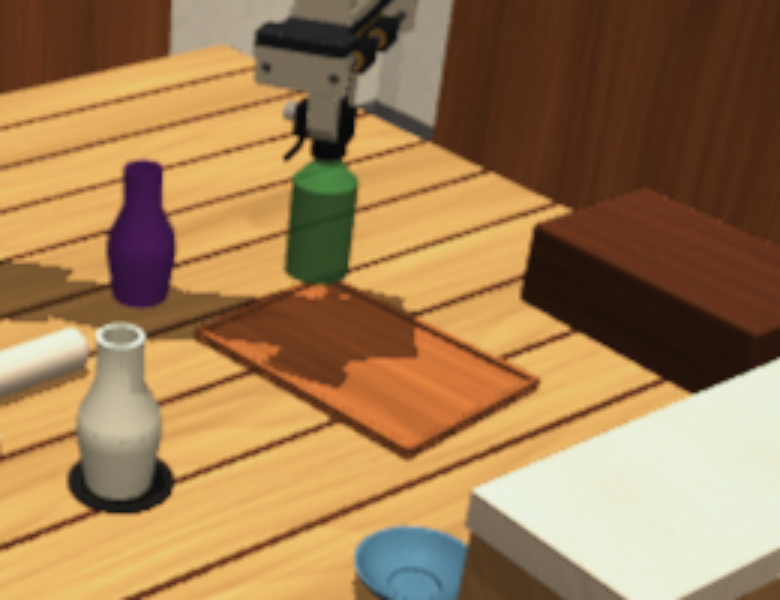

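The bottle is lifted upright. The vase is back, so a straight path would pass it by only about 13 mm. I'll go along −y at x≈0.43 first, then move +x.

step_arm(rows=[[1,0,0.006,-0.01,0,0,0],[1,0,0.017,-0.03,0,0,0],[1,0,0.035,-0.06,0,0,0],[1,0,0.0587,-0.1,0,0,0],[1,0,0.0822,-0.14,0,0,0],[1,0,0.1057,-0.18,0,0,0],[1,0,0.1292,-0.22,0,0,0],[1,0,0.1526,-0.26,0,0,0],[1,0,0.1761,-0.3,0,0,0],[1,0,0.1996,-0.34,0,0,0],[1,0,0.2195,-0.374,0,0,0],[1,0,0.235,-0.4,0,0,0]])

```text
clock: 40.52
position: [0.4276, -0.0312, 0.1942]
ee_rot: [-1.585, 0.911, 1.588]
force: [0.3, 0.7, -2.3]
width: 0.237
```

step_arm(rows=[[1,0,0.015,-0.025,0,0,0],[1,0,0.028,-0.047,0,0,0],[1,0,0.037,-0.066,0,0,0],[1,0,0.035,-0.075,0,0,0],[1,0,0.018,-0.088,0,0,0],[1,0,0.005,-0.098,0,0,0],[1,0,-0.0015,-0.101,0,0,0],[1,0,-0.0015,-0.101,0,0,0],[1,0,-0.0015,-0.101,0,0,0],[1,0,-0.0015,-0.101,0,0,0]])

```text
clock: 41.35
position: [0.4699, -0.0963, 0.1943]
ee_rot: [-1.586, 0.908, 1.591]
force: [-0.5, -0.0, -3.2]
width: 0.238
```

```bash
python3 -c "
from h import *
P,src,C=merged(True)
fit(P,src,'vase belly',.528,.0725,.05,.042,.055,.033)
p=status.observe()['position']
fit(P,src,'bottle',p[0],p[1],.045,.08,.14,.028)
plan([.4705,-.0975,.131],120.4)
d=load('scene');cv2.imwrite('pics/g12.png',cv2.resize(d['pixels'][130:290,180:400,::-1],None,fx=3,fy=3))"
```

```text
vase belly 0 32 [0.5295 0.0719 0.033 ] res 0.0002 zmean 0.052
vase belly 1 129 [0.5269 0.0721 0.033 ] res 0.0008 zmean 0.0491
vase belly None 161 [0.5274 0.0722 0.033 ] res 0.001 zmean 0.0497
bottle 0 68 [ 0.4718 -0.0971  0.028 ] res 0.0001 zmean 0.1063
bottle 1 610 [ 0.4703 -0.0963  0.028 ] res 0.0008 zmean 0.1106
bottle None 678 [ 0.4703 -0.0966  0.028 ] res 0.0008 zmean 0.1101
pos [ 0.4702 -0.0965  0.1945] jaw 120.4 tilt 0.12 w 0.237 F [ 0.1  0.1 -2.8] t 41.45 j7 2.22
alt [array([ 0.0006,  0.0019, -0.    ]), array([-2.9994,  0.    ,  0.0031])]
row shift [ 0.0794  0.0003 -0.0015] turn [ 0.0006  0.0019 -0.    ] dist mm 63.5 rows 1.5238585638705195
```

View pics/g12.png

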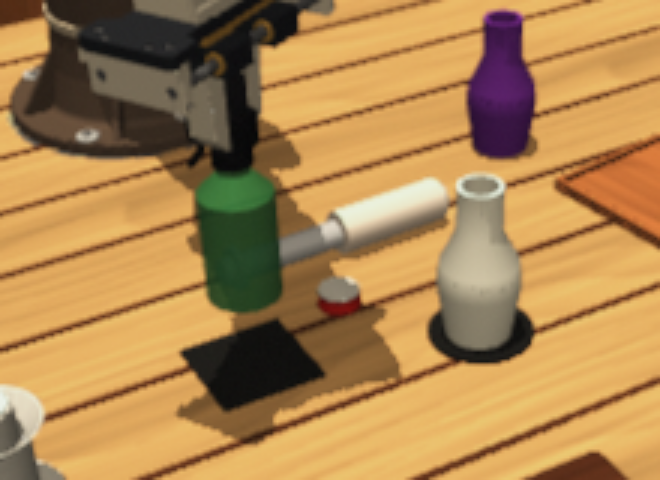

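The bottle hangs above the square coaster at crop (250,365), within about 1 mm of its starting place. Lowering.

step_arm(rows=[[1,0.02,0,-0.001,0,0,0],[1,0.04,0,-0.001,0,0,0],[1,0.06,0,-0.001,0,0,0],[1,0.07,0,-0.001,0,0,0],[1,0.075,0,-0.001,0,0,0],[1,0.0775,0,-0.001,0,0,0],[1,0.0775,0,-0.001,0,0,0],[1,0.0775,0,-0.001,0,0,0]])

```text
clock: 42.12
position: [0.4718, -0.0973, 0.1332]
ee_rot: [-1.588, 0.908, 1.588]
force: [-0.1, -0.1, -2.2]
width: 0.239
```

step_arm(rows=[[1,0.001,0,0,0,0,0],[1,0.002,0,0,0,0,0],[1,0.002,0,0,0,0,0]])

```text
clock: 42.37
position: [0.4715, -0.0973, 0.1312]
ee_rot: [-1.587, 0.908, 1.589]
force: [0.0, -0.1, -2.6]
width: 0.235
```

step_arm(rows=[[1,0.001,0,0,0,0,0],[1,0.0015,0,0,0,0,0],[1,0.0015,0,0,0,0,0]])

```text
clock: 42.62
position: [0.4717, -0.0974, 0.1302]
ee_rot: [-1.588, 0.908, 1.589]
force: [-0.5, -1.1, 2.6]
width: 0.239
```

step_arm(rows=[[1,0.001,0,0,0,0,0],[1,0.001,0,0,0,0,0]])

```text
clock: 42.78
position: [0.472, -0.0975, 0.1301]
ee_rot: [-1.588, 0.908, 1.588]
force: [-3.5, -0.6, 13.5]
width: 0.24
```

step_arm(rows=[[1,-0.001,0,0,0,0,0],[1,-0.001,0,0,0,0,0],[0.3,-0.001,0,0,0,0,0],[0.3,-0.001,0,0,0,0,0],[-1,-0.001,0,0,0,0,0],[-1,-0.001,0,0,0,0,0],[-1,-0.001,0,0,0,0,0],[-1,-0.001,0,0,0,0,0],[-1,-0.001,0,0,0,0,0],[-1,-0.04,0,0,0,0,0],[-1,-0.08,0,0,0,0,0],[-1,-0.12,0,0,0,0,0]])

```text
clock: 43.78
position: [0.4708, -0.0974, 0.2259]
ee_rot: [-1.586, 0.909, 1.591]
force: [0.2, -1.2, 0.3]
width: 0.882
```

step_arm(rows=[[-1,0,0.05,0,0,0,0],[-1,0,0.1,0,0,0,0],[-1,0,0.15,0,0,0,0],[-1,0,0.15,0,0,0,0],[-1,0,0.15,0,0,0,0],[-1,0,0.15,0,0,0,0]])

```text
clock: 44.28
position: [0.3683, -0.1581, 0.2252]
ee_rot: [-1.588, 0.908, 1.588]
force: [-1.1, -0.3, -0.0]
width: 1.002
```

```bash
python3 -c "
from h import *
P,src,C=merged(True)
fit(P,src,'vase belly',.528,.0725,.05,.042,.055,.033)
fit(P,src,'vase neck',.528,.0725,.03,.1,.125,.018)
fit(P,src,'bottle',.47,-.097,.045,.02,.08,.028)
fit(P,src,'collar',.47,-.097,.03,.11,.12,.015)
fit(P,src,'tube',.526,-.309,.032,.02,.058,.026)
fit(P,src,'light',.526,-.309,.03,.077,.0855,.022)
m=(np.hypot(P[:,0]-.5262,P[:,1]+.309)<.018)
for k in(0,1): q=P[m&(src==k)]; print(k,len(q),np.percentile(q[:,2],[2,25,50,75,98]))
plan([.47,-.097,.2])
d=load('scene');cv2.imwrite('pics/f1.png',d['pixels'][:,:,::-1])
d=load('top');cv2.imwrite('pics/f2.png',d['pixels'][:,:,::-1])"
```

```text
vase belly 0 32 [0.5295 0.0721 0.033 ] res 0.0002 zmean 0.0519
vase belly 1 123 [0.5271 0.0725 0.033 ] res 0.0008 zmean 0.0488
vase belly None 155 [0.5276 0.0726 0.033 ] res 0.0009 zmean 0.0494
vase neck 0 226 [0.5171 0.077  0.018 ] res 0.0051 zmean 0.1161
vase neck 1 176 [0.5279 0.0719 0.018 ] res 0.001 zmean 0.1139
vase neck None 402 [0.5269 0.0711 0.018 ] res 0.0026 zmean 0.1151
bottle 0 88 [ 0.4732 -0.098   0.028 ] res 0.0001 zmean 0.0501
bottle 1 550 [ 0.4715 -0.0971  0.028 ] res 0.0008 zmean 0.0507
bottle None 638 [ 0.4716 -0.0974  0.028 ] res 0.0008 zmean 0.0506
collar 0 9 [ 0.4731 -0.0979  0.015 ] res 0.0001 zmean 0.117
collar 1 51 [ 0.4692 -0.0987  0.015 ] res 0.0022 zmean 0.1151
collar None 60 [ 0.4695 -0.0986  0.015 ] res 0.0018 zmean 0.1154
tube 0 127 [ 0.5258 -0.3079  0.026 ] res 0.0008 zmean 0.0365
tube 1 436 [ 0.5268 -0.3096  0.026 ] res 0.0009 zmean 0.0391
tube None 563 [ 0.5267 -0.3091  0.026 ] res 0.0011 zmean 0.0385
light 0 44 [ 0.5269 -0.3106  0.022 ] res 0.0003 zmean 0.0819
light 1 88 [ 0.5253 -0.3097  0.022 ] res 0.0007 zmean 0.0817
light None 132 [ 0.5257 -0.3103  0.022 ] res 0.0008 zmean 0.0818
0 305 [0.08678897 0.08888022 0.09009352 0.09135407 0.09457996]
1 173 [0.08671286 0.08848889 0.08936917 0.09080692 0.09368809]
pos [ 0.3689 -0.1577  0.225 ] jaw 120.5 tilt 0.09 w 0.998 F [ 0.4 -0.2 -0.8] t 44.38 j7 2.39
row shift [ 0.0314 -0.1474  0.0012] turn [0. 0. 0.] dist mm 120.5 rows 2.890606299265636
```

View pics/f1.png

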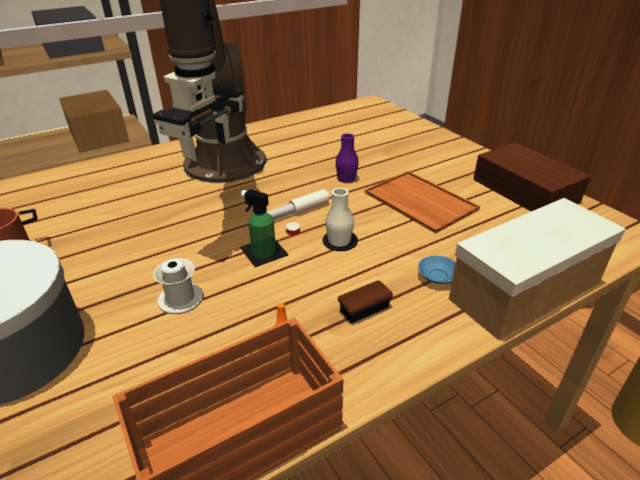

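View pics/f2.png

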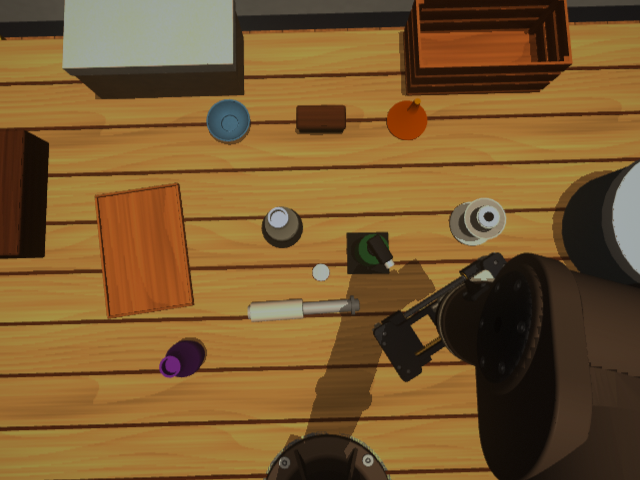

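The final pictures show the vase upright on the round coaster (scene (340,220)) and the bottle on the square one (262,232). The light is in the tube, button up (176,268), the funnel has not moved (top (407,120)), and the arm is clear. Handing in.

```bash
python3 -c "
from h import *
arm.sign_off(); print(status.observe()['clock'])"
```

```text
the job is handed in; nothing more can be done
the job is handed in; nothing more can be done
```

The job is done and handed in at about 44.4 s of the 144 s. No verdict was reported, so these results rest on my own camera checks.

I stood the vase and then the bottle on the tray and loaded the battery and then the light into the tube. Then I put the vase back on the round coaster and the bottle back on the square one.

| Item | Last check |
|---|---|
| Battery | top at z 0.048 before the light went in, so it is on the tube floor |
| Light | top at z 0.088–0.089, button up; axis within about 1.5–2 mm of the tube's in the scene camera |
| Vase | within about 1 mm of its starting place at the centre of the coaster, upright |
| Bottle | within about 2 mm of its starting place at the centre of the coaster, upright |
| Funnel | not moved, judging by the top picture |
| Arm | clear of everything, gripper open |

- **Vase slip:** the vase slipped about 6 mm down in the fingers on its first lift because they had not fully closed. It stayed upright.
- **Disagreements between checks:**
  - The two cameras differ by up to about 3 mm (light against tube), slightly more than the stated calibration error.
  - The top camera's fit of the vase's neck is off by about 10 mm. I disregarded it because its residual was poor (5 mm) and the fit of the vase's belly and the scene camera agree with each other.

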